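# Stand the toppled pressure sensors up in the fixture lane and lock the row

### The job

Two of the four pressure sensors in the lane of the gauge fixture have toppled over. Stand each of them upright on its square foot again, between the two rails at the white mark of its port, without gripping the delicate bronze filter tip, without dropping it and without disturbing the standing sensors and the loose parts on the cart. Then swing the red-knobbed cam lever round until it is fully home, so that the keeper rail locks all four feet, and let go.

Things in the scene. Friction and masses are not known exactly. Their poses are not given: they have to be found in the camera images.
- fixture: Gauge fixture fixed on the cart: grey plate 10 mm thick, 580 mm long (its y, along the lane), 164 mm wide (x, away from the robot). Origin on the cart top under the centre line of the locked row. Behind the lane a manifold (x 64 to 92 mm) with brass ports to 43 mm above the cart, and a gauge lying face up (45 mm high, x 108 to 172, y -32 to 32 mm).
- rear_rail (a point): Top inner edge of the fixed rear rail at mid-length, 25.5 mm behind the row's centre line. The rail is 6 mm high (top 16 mm above the cart), 12 mm wide, 560 mm long.
- keeper_edge (a point): Top inner edge of the sliding keeper rail (front of the lane) at mid-length: 6 mm high like the rear rail, 14 mm wide. Lever open it is 61.5 mm from the rear rail, lever home 51.6 mm: closing pushes the feet back and square. Fingers do not fit between a rail and a lying sensor's body; they must stay above the rails.
- standing_a: Pressure sensor, 84 mm, 0.15-0.31 kg: foot 50 x 50 x 6 mm; up the axis from its underside: black neck 22 mm thick from 6 to 24 mm, grey housing 40 mm thick from 24 to 56, delicate bronze filter tip 28 mm thick from 56 to 84. Centre of mass at 46 mm. Origin: centre of the foot's underside; z runs from foot to tip. Stands upright in the lane; to be left standing.
- standing_b: Pressure sensor, 84 mm, 0.15-0.31 kg: foot 50 x 50 x 6 mm; up the axis from its underside: black neck 22 mm thick from 6 to 24 mm, grey housing 40 mm thick from 24 to 56, delicate bronze filter tip 28 mm thick from 56 to 84. Centre of mass at 46 mm. Origin: centre of the foot's underside; z runs from foot to tip. Stands upright in the lane; to be left standing.
- tipped_a: Pressure sensor, 84 mm, 0.15-0.31 kg: foot 50 x 50 x 6 mm; up the axis from its underside: black neck 22 mm thick from 6 to 24 mm, grey housing 40 mm thick from 24 to 56, delicate bronze filter tip 28 mm thick from 56 to 84. Centre of mass at 46 mm. Origin: centre of the foot's underside; z runs from foot to tip. Toppled along the lane, tip to the fixture's +y, axis 21 mm above the plate.
- tipped_b: Pressure sensor, 84 mm, 0.15-0.31 kg: foot 50 x 50 x 6 mm; up the axis from its underside: black neck 22 mm thick from 6 to 24 mm, grey housing 40 mm thick from 24 to 56, delicate bronze filter tip 28 mm thick from 56 to 84. Centre of mass at 46 mm. Origin: centre of the foot's underside; z runs from foot to tip. Toppled along the lane, tip to the fixture's -y, axis 21 mm above the plate.
- port_1 (a point): Station point 1 of 4, spaced 155 mm (1 at the fixture's -y end): on the plate's top (10 mm above the cart), on the locked row's centre line, beside a white mark on the rear rail and a brass port. Each station has one sensor, standing or toppled. With the lever open a foot's centre may be up to 11 mm nearer the robot than this.
- port_2 (a point): Station point 2 of 4, spaced 155 mm (1 at the fixture's -y end): on the plate's top (10 mm above the cart), on the locked row's centre line, beside a white mark on the rear rail and a brass port. Each station has one sensor, standing or toppled. With the lever open a foot's centre may be up to 11 mm nearer the robot than this.
- port_3 (a point): Station point 3 of 4, spaced 155 mm (1 at the fixture's -y end): on the plate's top (10 mm above the cart), on the locked row's centre line, beside a white mark on the rear rail and a brass port. Each station has one sensor, standing or toppled. With the lever open a foot's centre may be up to 11 mm nearer the robot than this.
- port_4 (a point): Station point 4 of 4, spaced 155 mm (1 at the fixture's -y end): on the plate's top (10 mm above the cart), on the locked row's centre line, beside a white mark on the rear rail and a brass port. Each station has one sensor, standing or toppled. With the lever open a foot's centre may be up to 11 mm nearer the robot than this.
- cam_lever (a joint): Cam lever of the keeper rail on a vertical pivot in front of the lane near the fixture's -y end. 0 = open, arm pointing to the fixture's -x (to the robot); 1.571 = fully home on its stop, arm pointing to +y along the lane (clockwise from above). Stiff (about 0.15 N m, 2 N at the knob); stays where it is left.
- lever_knob (a point): Middle of the upright round red knob at the end of the lever arm, 85 mm from the pivot: 22 mm in diameter, from 36 to 70 mm above the cart (this point 53 mm). The arm below it is 14 mm wide, 28 to 36 mm above the cart.
- lever_pivot (a point): Point on the vertical axis of the cam lever, 10 mm above the cart; the pivot pin reaches 41 mm above the cart.
- union_nut: Loose brass union nut, hexagon 34 mm across flats, 23 mm high, on the cart in front of the fixture; origin at the centre of its underside; to be left alone.
- test_plug: Loose yellow plastic test plug, 32 mm in diameter, 40 mm high, standing on the cart in front of the fixture; origin at the centre of its underside; to be left alone.

How it is judged:
By the outcome, as a careful person would: the job done as asked, in the order asked, and still so for the second after the job is handed in, with the robot touching nothing.
It also fails if it takes over 64 s, if anything falls off the work surface, if the arm or the gripper's body presses on something with over 40 N, if the wrist force passes 120 N, or if a joint passes its speed limit or range.

### The arm

A 6-joint arm with a two-finger parallel gripper is mounted at the origin on the work surface. World frame = base frame: x ahead of the robot, y to its left, z up, the work surface at z = 0. Lengths are in m, angles in rad, forces in N, time in s.
With the tool pointing down it reaches from about 0.425 to 0.95 m from the base axis. Payload 3.5 kg.
Tool frame: the origin (TCP) lies midway between the tips of the shut fingers; the grasp point (between the pads) lies 19 mm behind it; z points along the fingers, y is the line along which they close (so a half turn about z gives the same grasp; the last joint's range is limited). The gripper opens to 85 mm and grips with 20 to 120 N. Pads are 22 mm wide; open, the fingers measure 114 mm over their backs; the gripper's body (76 mm by 85 mm) begins 54 mm behind the grasp point. The pads swing forward as they close: fully open they stand 13 mm farther back than shut.
Start: joints at [1.046, 0.286, 1.577, -0, 1.279, -0.15], TCP at [0.247, 0.628, 0.231] pointing down, gripper open.
Joint ranges: [-2.77, 2.77], [-0.9, 2.22], [0.21, 2.48], [-1.53, 4.67], [0.24, 2.81], [-2.84, 2.84]. Speed limits (rad/s): [2.79, 2.79, 3.14, 3.14, 3.14, 3.14].

### API

Orientations are given as a unit quaternion [w, x, y, z].
In Python, from bench import r gives the robot as it stands.
- The arm moves only by the tool move_arm, never from a script. Its argument "rows" is a list that holds one entry, the list of rows, each a list of 7 numbers: the turn, a rotation vector about the tool's x, y, z in degrees, then the shift along the tool's x, y, z in m, then the opening, from 0 (shut) to 1 (fully open). In form: [[[wx, wy, wz, dx, dy, dz, claw], ...]]. A call has 1 to 12 rows; each row shifts and turns the commanded pose from where the row before left it, along the tool's axes as they then stand; what a row does not reach is not made up. A row lasts 1/12 s, in which the tool goes at most 41.7 mm and 7.16 degrees, less where a joint would pass 70% of its speed; a pose out of reach is approached as far as the arm can. A call is refused whole if a number of a shift passes 0.0417 or a number of a turn 7.16, either way. A call with a gripper value outside its range is refused whole. The fingers move at their own pace and stop on an object; "squeeze" is the grip in N (left out, the last holds). Time passes only in rows, so rows that do not move let the fingers close. It gives the time, the measured TCP pose, the force, the opening and the grip force at its end, in the units of the state.
- r.read_state(): the state, without advancing time (a new reading comes with each control period).
- r.grab_frame(name): name is "scene" or "top" or "wrist"; returns a dict with "frame" (400x640x3 uint8, red, green, blue), "camera_matrix" (3x3 intrinsics, pixels), "camera_from_world" (4x4, takes a point from world to camera coordinates); the wrist camera has in their place "mount" (4x4, takes a point from camera to tool coordinates, whose origin is the TCP and whose axes are the flange's). Camera axes: x right, y up, looking along -z (the intrinsics and any distortion apply to the point x, -y, -z); pixel columns grow to the right and rows downward; lengths in m; the calibration is good to about 2 mm. A picture is of the moment at which its call begins: read the wrist's pose just before it. There is no depth.
- r.sign_off(): hands the job in; it is judged then, once.
The state is a dict: "time_s": time; "joints": joint angles; "qd": joint speeds; "effort": joint torques, N m; "eef_pos": TCP position; "tool_rot": TCP orientation; "contact_force": force on the tool from outside, world axes, zero at the start; "moment": the same for the moment, N m; "opening": finger opening in m; "finger_force": force on a finger pad.
Only numpy, scipy, OpenCV 4.12 (cv2) and the standard library are available. Lean on these libraries where they do the work, as an engineer would, in place of code of your own. Each camera call takes 0.05 s, during which the arm holds its last target. There are 200 camera calls.

## Working session

There is one attempt and no reset: what is moved stays moved. The work goes in short steps, Python scripts to look and compute and a tool call to move; the robot and the scene stay as the last step left them, time stands still between calls to the robot, and variables do not carry over. Pictures are saved under pics/ and viewed, at most 10 in all, crops included, and the job is handed in when it is done.

Besides the shell and the picture viewer there is one more tool, called as a command line: name --argument value ..., lists and objects as JSON in quotes. move_arm: Moves the arm, as the interface text tells. Its arguments: {"type":"object","properties":{"rows":{"type":"array"},"squeeze":{"type":"number"}},"required":["rows"]}

```bash
mkdir -p pics; ls
python3 - <<'E'
from bench import r
import cv2,pickle
s=r.read_state();print(s)
d={}
for n in("scene","top"):
    f=r.grab_frame(n);d[n]=f
    cv2.imwrite(f"pics/{n}0.png",f["frame"][:,:,::-1])
    print(n,f["camera_matrix"],f["camera_from_world"],f.keys())
pickle.dump(d,open("d0.pkl","wb"))
E
```

```text
pics
{'time_s': 0.0, 'joints': array([ 1.04601287e+00,  2.87179860e-01,  1.57817294e+00, -2.28584134e-05,
        1.27860885e+00, -1.49994267e-01]), 'qd': array([ 0.00145796, -0.00094129, -0.00021145, -0.00056436,  0.00082975,
        0.00065831]), 'effort': array([-6.12065724e-04, -4.05984950e+01, -2.92626590e+01, -1.32051455e-04,
        5.69854121e-03, -2.82560002e-07]), 'eef_pos': array([0.24674196, 0.62757878, 0.22993992]), 'tool_rot': array([-3.81772459e-04,  1.86296361e-01,  9.82492882e-01, -1.12133722e-03]), 'contact_force': array([0.8660503 , 1.13597799, 0.67859665]), 'moment': array([-0.00549443, -0.00558354,  0.05780376]), 'finger_force': 0.0, 'opening': 0.08565016211298375}
scene [[380.1137134    0.         314.57217756]
 [  0.         380.1137134  195.24057105]
 [  0.           0.           1.        ]] [[-0.76593959  0.6425982   0.02010229  0.39686029]
 [-0.41765992 -0.52111053  0.74431446  0.19854304]
 [ 0.48877065  0.56170399  0.66752669 -1.02880096]
 [ 0.          0.          0.          1.        ]] dict_keys(['frame', 'camera_matrix', 'camera_from_world'])
top [[456.98990087   0.         320.04211554]
 [  0.         456.98990087 204.08013485]
 [  0.           0.           1.        ]] [[ 0.0558692  -0.99841958  0.00608013 -0.02214304]
 [ 0.9729474   0.05580906  0.22418453 -0.56638079]
 [-0.22416955 -0.00660936  0.97452775 -0.99689731]
 [ 0.          0.          0.          1.        ]] dict_keys(['frame', 'camera_matrix', 'camera_from_world'])
```

View pics/top0.png

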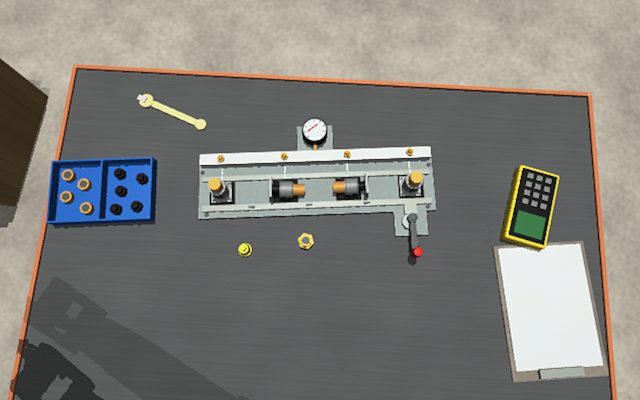

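View pics/scene0.png

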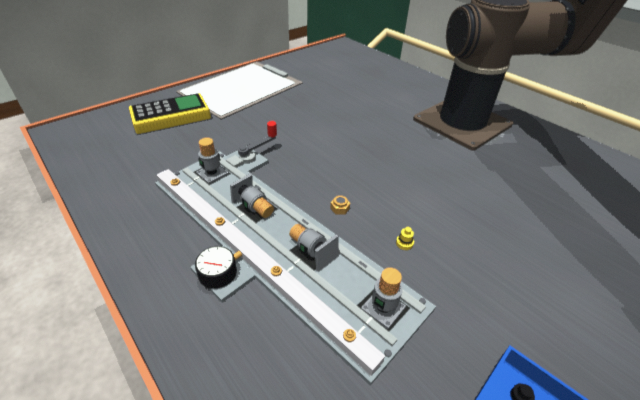

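Run:
```python
import cv2,pickle
d=pickle.load(open("d0.pkl","rb"))
i=d["top"]["frame"][:,:,::-1]
a=cv2.resize(i[140:270,190:320],None,fx=4.6,fy=4.6,interpolation=cv2.INTER_CUBIC)
b=cv2.resize(i[140:270,310:440],None,fx=4.6,fy=4.6,interpolation=cv2.INTER_CUBIC)
cv2.imwrite("pics/t1.png",cv2.resize(i[140:265,195:442],None,fx=3.2,fy=3.2,interpolation=cv2.INTER_CUBIC))
```

```text
(no output)
```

View pics/t1.png

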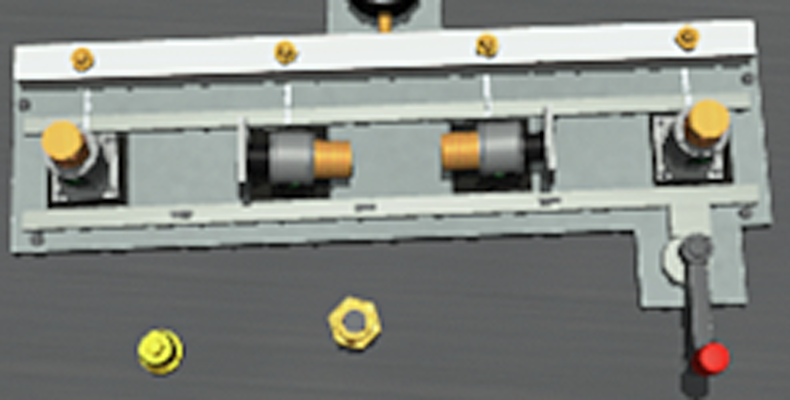

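```bash
cat > h.py <<'E'
import numpy as np,pickle,cv2
from scipy.spatial.transform import Rotation as R
def q2R(q): return R.from_quat([q[1],q[2],q[3],q[0]]).as_matrix()
def ray(K,T,px,z):
    """pixel -> world point at height z; T camera_from_world"""
    d=np.linalg.solve(K,[px[0],px[1],1]); d=d*[1,-1,-1]
    Rt=T[:3,:3].T; c=-Rt@T[:3,3]; w=Rt@d
    return c+w*(z-c[2])/w[2]
def proj(K,T,p):
    q=T[:3,:3]@p+T[:3,3]; q=K@(q*[1,-1,-1]); return q[:2]/q[2]
def wristT(f,s):
    W=np.eye(4);W[:3,:3]=q2R(s["tool_rot"]);W[:3,3]=s["eef_pos"]
    return np.linalg.inv(W@f["mount"])
E
python3 - <<'E'
from h import *
np.set_printoptions(precision=4,suppress=True)
d=pickle.load(open("d0.pkl","rb"))["top"];K,T=d["camera_matrix"],d["camera_from_world"]
print("cam",-T[:3,:3].T@T[:3,3])
g=lambda x,y,z:ray(K,T,(x/3.2+195,y/3.2+140),z)
P=[g(83,58,.043),g(286,51,.043),g(487,45,.043),g(687,38,.043)]
for p in P:print("port",p)
v=P[0]-P[3];print("len",np.linalg.norm(v)/.465,"yaw",np.degrees(np.arctan2(-v[0],v[1])))
for n,x,y,z in[("plateFL",11,253,.01),("plateRR",771,226,.01),("rear rail L",25,130,.016),("rear rail R",750,106,.016),("keeperL inner",25,213,.016),("keeperR",757,187,.016),
 ("tipb footL",243,160,.03),("tipb house ctr top",292,156,.05),("tipb tip end",351,158,.045),("tipa tip end",443,151,.045),("tipa house",503,146,.05),("tipa foot",549,146,.03),
 ("stand1",709,120,.094),("stand4",67,143,.094),("knob top",713,358,.07),("pivot",694,247,.041),("nut",355,325,.023),("plug",158,350,.04)]:
    print(n,g(x,y,z))
E
```

```text
cam [0.3288 0.0029 1.0986]
port [0.672  0.2562 0.043 ]
port [0.6864 0.1032 0.043 ]
port [ 0.7001 -0.0489  0.043 ]
port [ 0.7145 -0.2008  0.043 ]
len 0.9870013666051264 yaw 5.318702619853343
plateFL [0.5252 0.3023 0.01  ]
plateRR [ 0.5791 -0.273   0.01  ]
rear rail L [0.6204 0.301  0.016 ]
rear rail R [ 0.6718 -0.2553  0.016 ]
keeperL inner [0.5554 0.2936 0.016 ]
keeperR [ 0.6076 -0.2608  0.016 ]
tipb footL [0.6027 0.1305 0.03  ]
tipb house ctr top [0.6027 0.0921 0.05  ]
tipb tip end [0.605  0.0486 0.045 ]
tipa tip end [ 0.6143 -0.0195  0.045 ]
tipa house [ 0.6194 -0.0638  0.05  ]
tipa foot [ 0.6269 -0.0998  0.03  ]
stand1 [ 0.6349 -0.2074  0.094 ]
stand4 [0.5915 0.2487 0.094 ]
knob top [ 0.4675 -0.2167  0.07  ]
pivot [ 0.5528 -0.2083  0.041 ]
nut [0.4833 0.0385 0.023 ]
plug [0.4545 0.1795 0.04  ]
```

```bash
cat >> h.py <<'E'
F=np.radians(5.3)
FX=np.array([np.cos(F),np.sin(F),0]);FY=np.array([-np.sin(F),np.cos(F),0]);Z=np.array([0,0,1.])
def toolR(lean=0):
    """tool y along fixture x, pointing down; lean deg>0: gripper body toward fixture +y"""
    A=np.column_stack([-FY,FX,-Z])          # x=y×z
    A[:,0]=np.cross(A[:,1],A[:,2])
    return R.from_rotvec(-np.radians(lean)*FX).as_matrix()@A
def plan(s,p1,R1,n,turn_first=True,p0=None,R0=None):
    """even steps from pose now to p1,R1: one row [turn deg, shift m] each"""
    p0=np.array(s["eef_pos"]) if p0 is None else p0; R0=q2R(s["tool_rot"]) if R0 is None else R0
    w=R.from_matrix(R0.T@R1).as_rotvec()/n
    dp=(np.array(p1)-p0)/n; Rc=R0
    for i in range(n):
        Rn=Rc@R.from_rotvec(w).as_matrix()
        A=Rn if turn_first else Rc
        print(np.round(np.degrees(w),2).tolist(),np.round(A.T@dp,4).tolist()); Rc=Rn
E
python3 - <<'E'
from h import *
from bench import r
s=r.read_state(); print(toolR().round(3)); print(q2R(s["tool_rot"]).round(3))
plan(s,[.585,.03,.25],toolR(),18)
E
```

```text
[[-0.092  0.996  0.   ]
 [ 0.996  0.092  0.   ]
 [ 0.     0.    -1.   ]]
[[-0.931  0.366 -0.001]
 [ 0.366  0.931 -0.002]
 [ 0.    -0.002 -1.   ]]
[-0.01, 0.0, 3.51] [-0.0311, -0.0222, -0.0011]
[-0.01, 0.0, 3.51] [-0.0324, -0.0202, -0.0011]
[-0.01, 0.0, 3.51] [-0.0335, -0.0182, -0.0011]
[-0.01, 0.0, 3.51] [-0.0346, -0.0161, -0.0011]
[-0.01, 0.0, 3.51] [-0.0355, -0.014, -0.0011]
[-0.01, 0.0, 3.51] [-0.0363, -0.0118, -0.0011]
[-0.01, 0.0, 3.51] [-0.0369, -0.0095, -0.0011]
[-0.01, 0.0, 3.51] [-0.0375, -0.0072, -0.0011]
[-0.01, 0.0, 3.51] [-0.0378, -0.0049, -0.0011]
[-0.01, 0.0, 3.51] [-0.0381, -0.0026, -0.0011]
[-0.01, 0.0, 3.51] [-0.0382, -0.0003, -0.0011]
[-0.01, 0.0, 3.51] [-0.0381, 0.0021, -0.0011]
[-0.01, 0.0, 3.51] [-0.0379, 0.0044, -0.0011]
[-0.01, 0.0, 3.51] [-0.0376, 0.0067, -0.0011]
[-0.01, 0.0, 3.51] [-0.0371, 0.009, -0.0011]
[-0.01, 0.0, 3.51] [-0.0364, 0.0113, -0.0011]
[-0.01, 0.0, 3.51] [-0.0357, 0.0135, -0.0011]
[-0.01, 0.0, 3.51] [-0.0348, 0.0156, -0.0011]
```

move_arm --rows '[[[0, 0, 3.5, -0.031, -0.022, -0.001, 1], [0, 0, 3.5, -0.032, -0.02, -0.001, 1], [0, 0, 3.5, -0.0335, -0.018, -0.001, 1], [0, 0, 3.5, -0.0345, -0.016, -0.001, 1], [0, 0, 3.5, -0.0355, -0.014, -0.001, 1], [0, 0, 3.5, -0.036, -0.012, -0.001, 1], [0, 0, 3.5, -0.037, -0.0095, -0.001, 1], [0, 0, 3.5, -0.0375, -0.007, -0.001, 1], [0, 0, 3.5, -0.038, -0.005, -0.001, 1]]]'

```text
time_s: 0.85
eef_pos: [0.4345, 0.3394, 0.2399]
tool_rot: [-0.0, 0.447, 0.894, -0.0]
contact_force: [0.2, -0.2, 0.3]
opening: 0.0853
finger_force: 0.0
```

move_arm --rows '[[[0, 0, 3.5, -0.038, -0.0025, -0.001, 1], [0, 0, 3.5, -0.038, 0, -0.001, 1], [0, 0, 3.5, -0.038, 0.002, -0.001, 1], [0, 0, 3.5, -0.038, 0.0045, -0.001, 1], [0, 0, 3.5, -0.0375, 0.0065, -0.001, 1], [0, 0, 3.5, -0.037, 0.009, -0.001, 1], [0, 0, 3.5, -0.0365, 0.0115, -0.001, 1], [0, 0, 3.5, -0.0355, 0.0135, -0.001, 1], [0, 0, 3.5, -0.035, 0.0155, -0.001, 1], [0, 0, 0, 0, 0, 0, 1], [0, 0, 0, 0, 0, 0, 1]]]'

```text
time_s: 1.77
eef_pos: [0.6224, 0.0522, 0.2484]
tool_rot: [-0.001, 0.673, 0.739, -0.0]
contact_force: [-0.2, 0.6, -0.3]
opening: 0.0855
finger_force: 0.0
```

Run:
```python
from h import *
from bench import r
s=r.read_state();f=r.grab_frame("wrist");pickle.dump((s,f),open("w1.pkl","wb"))
print(s["time_s"],s["eef_pos"],s["joints"],q2R(s["tool_rot"]).round(3),f["mount"],f["camera_matrix"])
cv2.imwrite("pics/w1.png",f["frame"][:,:,::-1])
```

```text
1.7667 [0.62238845 0.05223885 0.24837315] [-7.86134071e-02  1.65054549e-01  1.68867279e+00  2.30530918e-04
  1.28951412e+00 -1.72038485e-01] [[-0.093  0.996 -0.002]
 [ 0.996  0.093  0.   ]
 [ 0.001 -0.002 -1.   ]] [[ 9.22725068e-04  9.49407117e-01  3.14046613e-01  8.06463015e-02]
 [ 9.99999538e-01 -9.60912349e-04 -3.32040464e-05 -4.97259902e-04]
 [ 2.70247111e-04  3.14046499e-01 -9.49407565e-01 -1.42458085e-01]
 [ 0.00000000e+00  0.00000000e+00  0.00000000e+00  1.00000000e+00]] [[281.2936588    0.         318.09396455]
 [  0.         281.2936588  198.11678037]
 [  0.           0.           1.        ]]
```

View pics/w1.png

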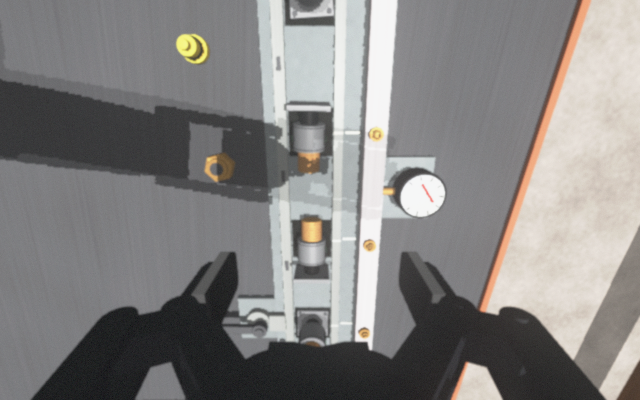

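Run:
```python
import cv2
i=cv2.imread("pics/w1.png")
c=cv2.resize(i[90:290,260:390],None,fx=4,fy=4,interpolation=cv2.INTER_CUBIC)
cv2.imwrite("pics/w1c.png",cv2.rotate(c,cv2.ROTATE_90_CLOCKWISE)[:, :])
```

```text
(no output)
```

View pics/w1c.png

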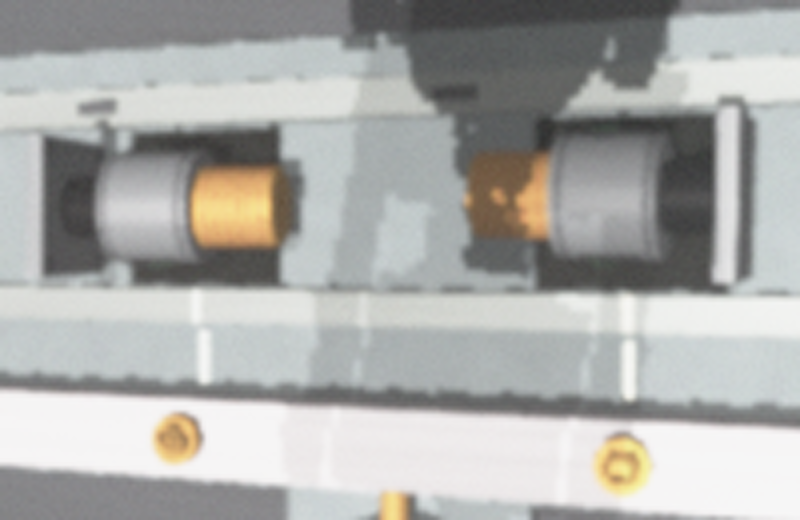

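```bash
sed -i 's/turn_first=True/turn_first=False/' h.py
python3 - <<'E'
from h import *
np.set_printoptions(precision=4,suppress=True)
s,f=pickle.load(open("w1.pkl","rb"));K=f["camera_matrix"];T=wristT(f,s)
print("cam",np.linalg.inv(T)[:3,3])
def g(X,Y,z): return ray(K,T,(260+Y/4,90+(799-X)/4),z)
O=np.array([.617,.020,0])
def fx(p): return np.array([(p-O)@FX,(p-O)@FY,p[2]])*1000
for n,X,Y,z in[("rearL",10,288,.016),("rearR",790,290,.016),("keepL",100,127,.016),("keepR",690,101,.016),("mark2",197,290,.016),("mark3",627,293,.016),("mark2b",205,380,.01),("mark3b",629,397,.01),("port2",178,438,.043),("port3",623,463,.043),
("a axis house24",100,205,.031),("a house56",188,205,.031),("a tipend",282,206,.031),("a foot",40,205,.06),
("b house24",657,195,.031),("b house56",553,195,.031),("b tipend",468,195,.031),("b foot n",722,103,.057),("b foot f",722,282,.057)]:
    p=g(X,Y,z);print(n,p,"fix",fx(p))
E
```

```text
cam [0.6146 0.1324 0.3909]
rearL [ 0.6611 -0.1353  0.016 ] fix [  29.5847 -158.6819   16.    ]
rearR [0.6304 0.1494 0.016 ] fix [ 25.2613 127.5893  16.    ]
keepL [ 0.5957 -0.1011  0.016 ] fix [ -32.4001 -118.574    16.    ]
keepR [0.5734 0.1138 0.016 ] fix [-34.7742  97.4647  16.    ]
mark2 [ 0.653  -0.0545  0.016 ] fix [ 28.9197 -77.4798  16.    ]
mark3 [0.6368 0.1    0.016 ] fix [27.1267 77.831  16.    ]
mark2b [ 0.6867 -0.051   0.01  ] fix [ 62.8626 -77.1069  10.    ]
mark3b [0.6714 0.1034 0.01  ] fix [61.8305 77.9959 10.    ]
port2 [ 0.7017 -0.0434  0.043 ] fix [ 78.5282 -70.9355  43.    ]
port3 [0.6866 0.106  0.043 ] fix [77.2235 79.2208 43.    ]
a axis house24 [ 0.6248 -0.089   0.031 ] fix [  -2.2745 -109.2574   31.    ]
a house56 [ 0.6217 -0.0534  0.031 ] fix [ -2.0655 -73.5185  31.    ]
a tipend [ 0.619  -0.0174  0.031 ] fix [ -1.5091 -37.4331  31.    ]
a foot [ 0.626  -0.0945  0.06  ] fix [  -1.5836 -114.8934   60.    ]
b house24 [0.6046 0.1075 0.031 ] fix [-4.2234 88.2554 31.    ]
b house56 [0.6073 0.0754 0.031 ] fix [-4.5017 56.024  31.    ]
b tipend [0.6097 0.0477 0.031 ] fix [-4.7415 28.262  31.    ]
b foot n [0.5779 0.1246 0.057 ] fix [-29.226  107.7865  57.    ]
b foot f [0.6284 0.1294 0.057 ] fix [ 21.4319 107.878   57.    ]
```

```bash
sed -i 's/^F=.*/F=np.radians(5.7)/' h.py
cat >> h.py <<'E'
O=np.array([.619,.020,0])
def W(x,y,z): return O+(FX*x+FY*y+Z*z)/1000   # fixture mm -> world m
def fixt(p): return np.array([(p-O)@FX,(p-O)@FY,p[2]])*1000
def tcp(x,y,z,lean,back=0):
    """TCP pose with grasp point at fixture mm (x,y,z)"""
    A=toolR(lean); return W(x,y,z)+A[:,2]*(.019-back/1000),A
E
python3 - <<'E'
from h import *
from bench import r
s=r.read_state(); p,A=tcp(-6.4,69,40,-45,100); print(p)
plan(s,p,A,9)
E
```

```text
[0.61146718 0.03103073 0.09727565]
[-0.0, 5.0, -0.03] [-0.0024, -0.0013, 0.0168]
[-0.0, 5.0, -0.03] [-0.0039, -0.0014, 0.0165]
[-0.0, 5.0, -0.03] [-0.0053, -0.0014, 0.0161]
[-0.0, 5.0, -0.03] [-0.0067, -0.0014, 0.0156]
[-0.0, 5.0, -0.03] [-0.008, -0.0014, 0.015]
[-0.0, 5.0, -0.03] [-0.0093, -0.0014, 0.0142]
[-0.0, 5.0, -0.03] [-0.0105, -0.0014, 0.0133]
[-0.0, 5.0, -0.03] [-0.0116, -0.0014, 0.0124]
[-0.0, 5.0, -0.03] [-0.0126, -0.0014, 0.0113]
```

move_arm --rows '[[[0, 5, 0, -0.0024, -0.0014, 0.0168, 1], [0, 5, 0, -0.004, -0.0014, 0.0165, 1], [0, 5, 0, -0.0053, -0.0014, 0.016, 1], [0, 5, 0, -0.0067, -0.0014, 0.0156, 1], [0, 5, 0, -0.008, -0.0014, 0.015, 1], [0, 5, 0, -0.0093, -0.0014, 0.0142, 1], [0, 5, 0, -0.0105, -0.0014, 0.0133, 1], [0, 5, 0, -0.0116, -0.0014, 0.0124, 1], [0, 5, 0, -0.0126, -0.0014, 0.0113, 1], [0, 0, 0, 0, 0, 0, 1], [0, 0, 0, 0, 0, 0, 1]]]'

```text
time_s: 2.73
eef_pos: [0.6101, 0.0323, 0.0966]
tool_rot: [-0.285, 0.621, 0.683, 0.256]
contact_force: [0.9, 0.1, 0.8]
opening: 0.0854
finger_force: 0.0
```

Run:
```python
from h import *
from bench import r
s=r.read_state();f=r.grab_frame("wrist");pickle.dump((s,f),open("w2.pkl","wb"))
print(s["time_s"],s["eef_pos"],s["joints"],q2R(s["tool_rot"]).round(3),toolR(-45).round(3))
cv2.imwrite("pics/w2.png",f["frame"][:,:,::-1])
p,A=tcp(-6.4,69,40,-45)
plan(s,p,A,9)
```

```text
2.7333 [0.61005081 0.03233274 0.09657511] [-0.38152324  0.45564496  1.77091583  0.68934169  1.39985216 -0.7716752 ] [[-0.065  0.995 -0.072]
 [ 0.703  0.097  0.704]
 [ 0.708 -0.005 -0.706]] [[-0.07   0.995 -0.07 ]
 [ 0.704  0.099  0.704]
 [ 0.707  0.    -0.707]]
[-0.01, -0.01, -0.03] [-0.0001, 0.0002, 0.0109]
[-0.01, -0.01, -0.03] [-0.0001, 0.0002, 0.0109]
[-0.01, -0.01, -0.03] [-0.0001, 0.0002, 0.0109]
[-0.01, -0.01, -0.03] [-0.0001, 0.0002, 0.0109]
[-0.01, -0.01, -0.03] [-0.0001, 0.0002, 0.0109]
[-0.01, -0.01, -0.03] [-0.0001, 0.0001, 0.0109]
[-0.01, -0.01, -0.03] [-0.0001, 0.0001, 0.0109]
[-0.01, -0.01, -0.03] [-0.0001, 0.0001, 0.0109]
[-0.01, -0.01, -0.03] [-0.0001, 0.0001, 0.0109]
```

View pics/w2.png

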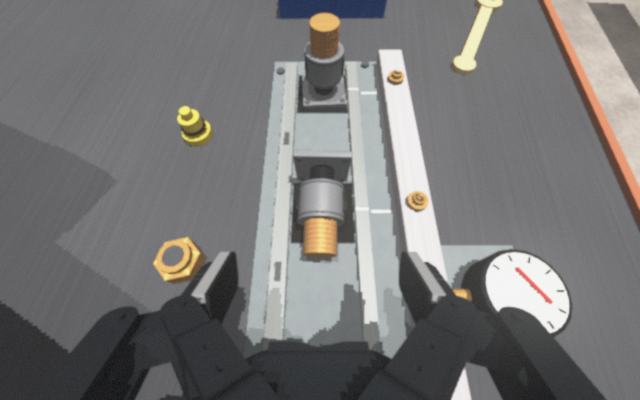

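Run:
```python
from h import *
s,f=pickle.load(open("w2.pkl","rb"));K=f["camera_matrix"];T=wristT(f,s)
for n,q in[("tip end centre",(-6.4,28,27)),("tip end top",(-6.4,28,41)),("house56 top",(-6.4,56,50)),("house24 top",(-6.4,88,52)),("mark3",(25.5,77.5,16)),("foot L top",(-31.4,110,60)),("foot R top",(18.6,110,60)),("port3 top",(78,77.5,43)),("stand4 top",(-5,232.5,94))]:
    print(n,proj(K,T,W(*q)).round(1))
```

```text
tip end centre [320.8 259.2]
tip end top [320.8 254.5]
house56 top [320.7 216.4]
house24 top [320.5 180. ]
mark3 [354.8 209.3]
foot L top [290.6 152.7]
foot R top [350.1 152.5]
port3 top [420.7 195.8]
stand4 top [321.3  22.7]
```

move_arm --rows '[[[0, 0, -0.2, 0, 0.0002, 0.011, 1], [0, 0, 0, 0, 0.0002, 0.011, 1], [0, 0, 0, 0, 0.0002, 0.011, 1], [0, 0, 0, 0, 0.0002, 0.011, 1], [0, 0, 0, 0, 0.0002, 0.011, 1], [0, 0, 0, 0, 0.0002, 0.011, 1], [0, 0, 0, 0, 0.0002, 0.011, 1], [0, 0, 0, 0, 0.0002, 0.011, 1], [0, 0, 0, 0, 0, 0.01, 1], [0, 0, 0, 0, 0, 0, 1]]]' --squeeze 45

```text
time_s: 3.62
eef_pos: [0.6048, 0.1019, 0.0269]
tool_rot: [-0.285, 0.62, 0.685, 0.257]
contact_force: [-0.8, -0.3, -0.4]
opening: 0.0852
finger_force: 0.0
```

move_arm --rows '[[[0, 0, 0, 0, 0, 0, 0.3], [0, 0, 0, 0, 0, 0, 0.3], [0, 0, 0, 0, 0, 0, 0.3], [0, 0, 0, 0, 0, 0, 0.3], [0, 0, 0, 0, 0, 0, 0.3], [0, 0, 0, 0, 0, 0, 0.3], [0, 0, 0, 0, 0, 0, 0.3], [0, 0, 0, 0, 0, 0, 0.3]]]' --squeeze 45

```text
time_s: 4.28
eef_pos: [0.6072, 0.0997, 0.0298]
tool_rot: [-0.282, 0.62, 0.685, 0.258]
contact_force: [-0.6, -2.6, 4.5]
opening: 0.0381
finger_force: 45.1
```

Run:
```python
from h import *
from bench import r
s=r.read_state(); f=r.grab_frame("scene");w=r.grab_frame("wrist")
i=f["frame"][:,:,::-1][170:290,240:370]; j=w["frame"][:,:,::-1][90:310,200:440]
a=cv2.resize(i,(560,517),interpolation=cv2.INTER_CUBIC)
b=cv2.resize(j,(564,517),interpolation=cv2.INTER_CUBIC)
cv2.imwrite("pics/s3.png",cv2.resize(np.hstack([a,b]),(800,368)))
print(s["eef_pos"],fixt(s["eef_pos"]))
```

```text
[0.60719932 0.09970662 0.02984368] [-3.82588751 80.48455507 29.84368432]
```

View pics/s3.png

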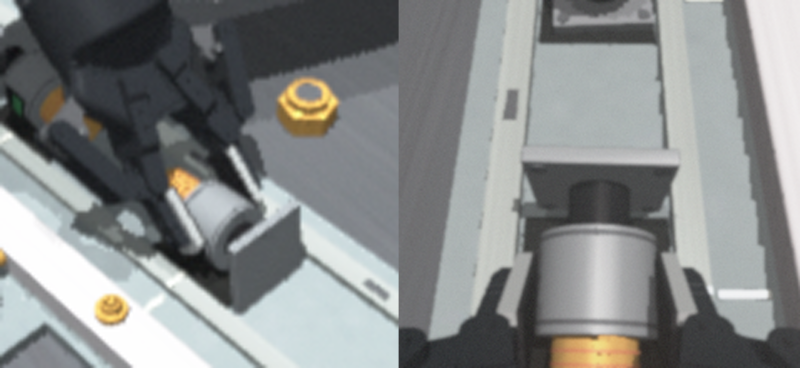

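move_arm --rows '[[[0, 0, 0, 0.0015, 0, -0.0015, 0.3], [0, 0, 0, 0.0015, 0, -0.0015, 0.3], [0, 0, 0, 0.0015, 0, -0.0015, 0.3], [0, 0, 0, 0.0015, 0, -0.0015, 0.3], [0, 0, 0, 0, 0, 0, 0.3], [0, 0, 0, 0, 0, 0, 0.3]]]' --squeeze 60

```text
time_s: 4.88
eef_pos: [0.6063, 0.1004, 0.0372]
tool_rot: [-0.283, 0.62, 0.685, 0.258]
contact_force: [0.9, 0.6, -2.9]
opening: 0.0376
finger_force: 60.0
```

move_arm --rows '[[[0, 0, 0, 0.004, 0, -0.004, 0.3], [0, 0, 0, 0.005, 0, -0.005, 0.3], [0, 0, 0, 0.005, 0, -0.005, 0.3], [0, 0, 0, 0.005, 0, -0.005, 0.3], [0, 0, 0, 0.005, 0, -0.005, 0.3], [0, 0, 0, 0.002, 0, -0.002, 0.3], [0, 0, 0, 0, 0, 0, 0.3]]]' --squeeze 60

```text
time_s: 5.47
eef_pos: [0.6072, 0.1001, 0.0757]
tool_rot: [-0.282, 0.62, 0.686, 0.258]
contact_force: [-0.4, -0.1, -2.8]
opening: 0.0379
finger_force: 60.1
```

Run:
```python
from h import *
from bench import r
s=r.read_state(); print(s["eef_pos"],fixt(s["eef_pos"]),s["opening"],s["contact_force"],s["joints"])
A=q2R(s["tool_rot"]);g=s["eef_pos"]-.019*A[:,2]; print("grasp",fixt(g))
# even turn about the grasp, grasp going to target
n=19;R1=toolR(50);G1=W(-5,89.9,90)
w=R.from_matrix(A.T@R1).as_rotvec()/n; Rc=A;p=np.array(s["eef_pos"])
for k in range(1,n+1):
    Rn=Rc@R.from_rotvec(w).as_matrix(); pn=g+(G1-g)*k/n+.019*Rn[:,2]
    print(np.degrees(w).round(2).tolist(),(Rc.T@(pn-p)).round(4).tolist()); Rc,p=Rn,pn
```

```text
[0.6071855  0.10005847 0.07574127] [-3.80469535 80.83603548 75.74126686] 0.03791975730732652 [-0.35794377 -0.06373166 -2.79843321] [-0.28144765  0.45873221  1.81384577  0.74849275  1.3087432  -0.75118864]
grasp [-3.87901248 67.41273285 89.18780633]
[0.02, -5.0, -0.0] [-0.0008, -0.0001, 0.0007]
[0.02, -5.0, -0.0] [-0.0007, -0.0001, 0.0007]
[0.02, -5.0, -0.0] [-0.0007, -0.0001, 0.0006]
[0.02, -5.0, -0.0] [-0.0006, -0.0001, 0.0005]
[0.02, -5.0, -0.0] [-0.0006, -0.0001, 0.0004]
[0.02, -5.0, -0.0] [-0.0005, -0.0001, 0.0003]
[0.02, -5.0, -0.0] [-0.0005, -0.0001, 0.0002]
[0.02, -5.0, -0.0] [-0.0005, -0.0001, 0.0001]
[0.02, -5.0, -0.0] [-0.0005, -0.0001, -0.0]
[0.02, -5.0, -0.0] [-0.0005, -0.0001, -0.0001]
[0.02, -5.0, -0.0] [-0.0005, -0.0001, -0.0002]
[0.02, -5.0, -0.0] [-0.0005, -0.0001, -0.0003]
[0.02, -5.0, -0.0] [-0.0005, -0.0001, -0.0004]
[0.02, -5.0, -0.0] [-0.0006, -0.0001, -0.0005]
[0.02, -5.0, -0.0] [-0.0006, -0.0001, -0.0006]
[0.02, -5.0, -0.0] [-0.0007, -0.0001, -0.0007]
[0.02, -5.0, -0.0] [-0.0007, -0.0001, -0.0008]
[0.02, -5.0, -0.0] [-0.0008, -0.0001, -0.0009]
[0.02, -5.0, -0.0] [-0.0008, -0.0001, -0.0009]
```

move_arm --rows '[[[0, -5, 0, -0.0008, 0, 0.0007, 0.3], [0, -5, 0, -0.0007, 0, 0.0007, 0.3], [0, -5, 0, -0.0007, 0, 0.0006, 0.3], [0, -5, 0, -0.0006, 0, 0.0005, 0.3], [0, -5, 0, -0.0006, 0, 0.0004, 0.3], [0, -5, 0, -0.0005, 0, 0.0003, 0.3], [0, -5, 0, -0.0005, 0, 0.0002, 0.3], [0, -5, 0, -0.0005, 0, 0.0001, 0.3], [0, -5, 0, -0.0005, 0, 0, 0.3], [0, -5, 0, -0.0005, 0, 0, 0.3]]]' --squeeze 60

```text
time_s: 6.3
eef_pos: [0.6062, 0.0972, 0.0691]
tool_rot: [0.034, 0.671, 0.74, -0.03]
contact_force: [0.8, 1.2, -2.6]
opening: 0.0379
finger_force: 60.2
```

move_arm --rows '[[[0, -5, 0, -0.0005, 0, -0.0002, 0.3], [0, -5, 0, -0.0005, 0, -0.0003, 0.3], [0, -5, 0, -0.0005, 0, -0.0004, 0.3], [0, -5, 0, -0.0006, 0, -0.0005, 0.3], [0, -5, 0, -0.0006, 0, -0.0006, 0.3], [0, -5, 0, -0.0007, 0, -0.0007, 0.3], [0, -5, 0, -0.0007, 0, -0.0008, 0.3], [0, -5, 0, -0.0008, 0, -0.0009, 0.3], [0, -5, 0, -0.0008, 0, -0.0009, 0.3], [0, 0, 0, 0, 0, 0, 0.3], [0, 0, 0, 0, 0, 0, 0.3]]]' --squeeze 60

```text
time_s: 7.22
eef_pos: [0.6058, 0.0953, 0.0741]
tool_rot: [0.312, 0.609, 0.672, -0.283]
contact_force: [-0.6, -0.3, -3.0]
opening: 0.0379
finger_force: 60.3
```

```bash
cat >> h.py <<'E'
def report(r):
    s=r.read_state();A=q2R(s["tool_rot"]);g=s["eef_pos"]-.019*A[:,2]
    b=-A[:,2];lean=np.degrees(np.arctan2(b@FY,b[2]))
    print("t",s["time_s"],"tcp",s["eef_pos"].round(4),"grasp",fixt(g).round(1),"lean",lean.round(2),"side",np.degrees(np.arcsin(b@FX)).round(2),"yaw",np.degrees(np.arctan2(A[1,1],A[0,1])).round(2),"open",round(s["opening"],4),"F",s["contact_force"].round(1),"q",s["joints"].round(2))
    return s,A,g
E
python3 - <<'E'
from h import *
from bench import r
report(r)
f=r.grab_frame("scene");w=r.grab_frame("wrist")
a=cv2.resize(f["frame"][:,:,::-1][110:310,210:410],(500,500),interpolation=cv2.INTER_CUBIC)
cv2.imwrite("pics/s4.png",np.hstack([a,cv2.resize(w["frame"][:,:,::-1][:,200:440],(300,500))]))
E
```

```text
t 7.2167 tcp [0.6058 0.0953 0.0741] grasp [-5.7 90.8 86.3] lean 49.83 side 0.06 yaw 5.66 open 0.0379 F [-0.6 -0.3 -3. ] q [ 0.3   0.53  1.75 -0.91  1.26  0.67]
```

View pics/s4.png

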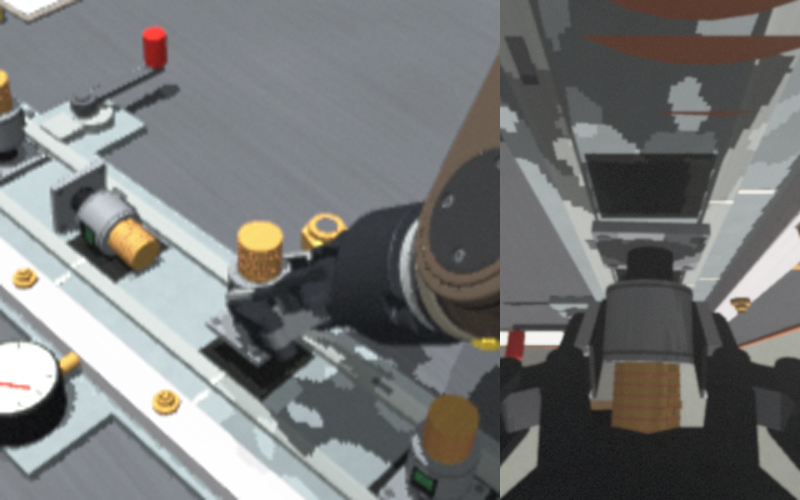

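move_arm --rows '[[[0, 1.5, 0, 0.001, 0, 0.003, 0.3], [0, 1.5, 0, 0.002, 0, 0.003, 0.3], [0, 0, 0, 0.0025, 0, 0.0023, 0.3], [0, 0, 0, 0.0025, 0, 0.0023, 0.3], [0, 0, 0, 0.0025, 0, 0.0023, 0.3], [0, 0, 0, 0.0025, 0, 0.0023, 0.3], [0, 0, 0, 0.0022, 0, 0.002, 0.3], [0, 0, 0, 0.0022, 0, 0.002, 0.3], [0, 0, 0, 0, 0, 0, 0.3]]]' --squeeze 60

```text
time_s: 8.07
eef_pos: [0.6067, 0.0923, 0.0492]
tool_rot: [0.296, 0.616, 0.68, -0.267]
contact_force: [-0.4, 0.2, -2.5]
opening: 0.0379
finger_force: 60.4
```

Run:
```python
from h import *
from bench import r
report(r)
d=pickle.load(open("d0.pkl","rb"))["scene"];f=r.grab_frame("scene")
K,T=f["camera_matrix"],f["camera_from_world"]
# has standing sensor 4 moved in the picture? (changed pixels in the box round it)
p=proj(K,T,W(-5,232.5,94)).round().astype(int);q=proj(K,T,W(-5,232.5,10)).round().astype(int);print(p,q)
D=np.abs(f["frame"].astype(int)-d["frame"]).max(2)>60
for y in range(p[1]-14,q[1]+14,4): print(y,''.join('#' if D[y,x] else '.' for x in range(q[0]-40,q[0]+40,2)))
```

```text
t 8.0667 tcp [0.6067 0.0923 0.0492] grasp [-5.1 87.1 62.1] lean 47.0 side -0.01 yaw 5.68 open 0.0379 F [-0.4  0.2 -2.5] q [ 0.28  0.55  1.76 -0.88  1.2   0.67]
[391 273] [382 305]
259 ###..#########..............############
263 #####..##..######.........##############
267 ########..###########..#################
271 ###########..###########################
275 #############..#########################
279 ################..#..###################
283 ###################....#####.###########
287 ...################..........###########
291 .......########..##..........###########
295 ...........##......####...##############
299 ........................#......#########
303 ..............................##..######
307 ..............................##..#..###
311 ............................##...#####.#
315 .........................###...#########
```

move_arm --rows '[[[0, 0, 0, 0.0015, 0, 0.0014, 0.3], [0, 0, 0, 0.0015, 0, 0.0014, 0.3], [0, 0, 0, 0.0011, 0, 0.001, 0.3], [0, 0, 0, 0, 0, 0, 0.3]]]' --squeeze 60

```text
time_s: 8.45
eef_pos: [0.6078, 0.0927, 0.0476]
tool_rot: [0.298, 0.616, 0.678, -0.268]
contact_force: [-3.2, 3.0, 6.0]
opening: 0.0376
finger_force: 61.0
```

move_arm --rows '[[[0, 0, 0, 0.0007, 0, 0.0007, 0.3], [0, 0, 0, 0.0007, 0, 0.0007, 0.3], [0, 0, 0, 0, 0, 0, 0.3]]]' --squeeze 60

```text
time_s: 8.7
eef_pos: [0.608, 0.0927, 0.0474]
tool_rot: [0.298, 0.616, 0.678, -0.268]
contact_force: [-6.4, 6.0, 11.9]
opening: 0.0376
finger_force: 61.5
```

Run:
```python
from h import *
from bench import r
s,A,g=report(r);print(s["moment"],fixt(s["eef_pos"]))
F=s["contact_force"];M=s["moment"]
# line of action of the force about tcp, and where it crosses z=10,16 mm
p0=s["eef_pos"]+np.cross(F,M)/(F@F)
for z in(.01,.016,.03,.09):print(z,fixt(p0+F*(z-p0[2])/F[2]))
f=r.grab_frame("scene");w=r.grab_frame("wrist")
a=cv2.resize(f["frame"][:,:,::-1][190:310,270:410],(583,500),interpolation=cv2.INTER_CUBIC)
b=cv2.resize(w["frame"][:,:,::-1][20:220,250:390],(350,500),interpolation=cv2.INTER_CUBIC)
cv2.imwrite("pics/s5.png",cv2.resize(np.hstack([a,b]),(800,428)))
```

```text
t 8.7 tcp [0.608  0.0927 0.0474] grasp [-3.8 87.4 60.2] lean 47.33 side -0.03 yaw 5.54 open 0.0376 F [-6.4  6.  11.9] q [ 0.28  0.55  1.75 -0.89  1.2   0.68]
[-0.60377813  1.00693472 -0.81433372] [-3.75533308 73.44878933 47.35316026]
0.01 [-74.68430615  10.93159634  10.        ]
0.016 [-77.58696075  14.26773562  16.        ]
0.03 [-84.35982149  22.05206061  30.        ]
0.09 [-113.38636749   55.41345341   90.        ]
```

View pics/s5.png

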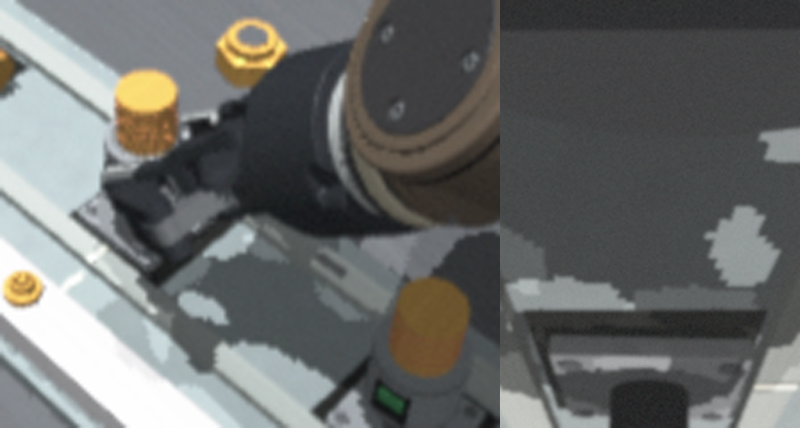

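Run:
```python
from h import *
from bench import r
s=r.read_state();f=r.grab_frame("wrist");K=f["camera_matrix"];T=wristT(f,s)
pr=lambda *q:((proj(K,T,W(*q))-[250,20])*2.143+[500,0]).round(0)
print("mark",pr(25.5,77.5,16),pr(37.5,77.5,16),"rear edge",pr(25.5,30,16),pr(25.5,60,16),pr(25.5,77,16),"keeper",pr(-36,30,16),pr(-36,60,16),pr(-36,77,16))
for z in(10,16):
  print(z,"foot top far",pr(-29,50,z+6),pr(21,50,z+6),"bottom far",pr(-29,50,z),pr(21,50,z),"near top",pr(-29,100,z+6),pr(21,100,z+6),"neck",pr(-15,77,z+24),pr(7,77,z+24))
g=cv2.resize(f["frame"][20:220,250:390],None,fx=5,fy=5,interpolation=cv2.INTER_CUBIC)
c=g[680:1000,0:700,::-1]
cv2.imwrite("pics/w6.png",cv2.convertScaleAbs(c,alpha=2,beta=10))
```

```text
mark [750. 387.] [793. 387.] rear edge [729. 441.] [742. 410.] [750. 387.] keeper [556. 442.] [542. 410.] [533. 388.]
10 foot top far [569. 422.] [723. 421.] bottom far [570. 405.] [722. 404.] near top [545. 351.] [746. 350.] neck [605. 449.] [687. 449.]
16 foot top far [568. 439.] [724. 439.] bottom far [569. 422.] [723. 421.] near top [543. 373.] [748. 372.] neck [605. 470.] [687. 470.]
```

move_arm --rows '[[[0, 0, 0, -0.0011, 0, -0.001, 0.3], [0, 0, 0, -0.0009, 0, -0.0008, 0.3], [0, 0, 0, 0, 0, 0, 0.3], [0, 0, 0, 0, 0, 0, 0.3]]]' --squeeze 20

```text
time_s: 9.18
eef_pos: [0.6078, 0.0925, 0.0476]
tool_rot: [0.297, 0.616, 0.679, -0.267]
contact_force: [-2.4, 3.9, 7.7]
opening: 0.0376
finger_force: 60.9
```

Run:
```python
from h import *
from bench import r
s,A,g=report(r);print(s["moment"])
f=r.grab_frame("wrist");K=f["camera_matrix"];T=wristT(f,s)
for t in(0,3,-3,-6): # foot near edge rows for tilt t (near edge up = +), foot flat on lowest edge
    print(t,proj(K,T,W(-4,100,16+max(0,50*np.sin(np.radians(t))))).round(1))
print(f["frame"][165:215:1,300].mean(1).round(0).tolist())
```

```text
t 9.1833 tcp [0.6078 0.0925 0.0476] grasp [-3.9 87.2 60.5] lean 47.13 side -0.09 yaw 5.63 open 0.0376 F [-2.4  3.9  7.7] q [ 0.28  0.55  1.76 -0.88  1.2   0.68]
[-0.16094766  0.66506596 -0.48508312]
0 [318.4 182.9]
3 [318.4 187.3]
-3 [318.4 182.9]
-6 [318.4 182.9]
[58.0, 51.0, 53.0, 56.0, 56.0, 53.0, 47.0, 40.0, 39.0, 37.0, 40.0, 51.0, 67.0, 77.0, 80.0, 84.0, 82.0, 85.0, 84.0, 87.0, 104.0, 136.0, 162.0, 166.0, 164.0, 165.0, 160.0, 136.0, 109.0, 89.0, 81.0, 72.0, 69.0, 70.0, 69.0, 70.0, 71.0, 69.0, 66.0, 72.0, 68.0, 70.0, 67.0, 71.0, 68.0, 70.0, 77.0, 82.0, 92.0, 120.0]
```

move_arm --rows '[[[0, 0, 0, -0.0012, 0, -0.0011, 0.3], [0, 0, 0, 0, 0, 0, 0.3], [0, 0, 0, 0, 0, 0, 0.42], [0, 0, 0, 0, 0, 0, 0.46], [0, 0, 0, 0, 0, 0, 0.5], [0, 0, 0, 0, 0, 0, 0.6], [0, 0, 0, 0, 0, 0, 0.8], [0, 0, 0, 0, 0, 0, 1], [0, 0, 0, 0, 0, 0, 1], [0, 0, 0, 0, 0, 0, 1]]]' --squeeze 20

```text
time_s: 10.07
eef_pos: [0.6071, 0.092, 0.0468]
tool_rot: [0.296, 0.616, 0.679, -0.267]
contact_force: [1.0, -0.1, -0.6]
opening: 0.0855
finger_force: 0.0
```

Run:
```python
from h import *
from bench import r
s,A,g=report(r)
f=r.grab_frame("wrist");K=f["camera_matrix"];T=wristT(f,s)
print(f["frame"][165:215:1,300].mean(1).round(0).tolist(),proj(K,T,W(-4,100,16)).round(1),proj(K,T,W(-4,100,10)).round(1))
```

```text
t 10.0667 tcp [0.6071 0.092  0.0468] grasp [-4.7 86.7 59.7] lean 47.0 side -0.05 yaw 5.66 open 0.0855 F [ 1.  -0.1 -0.6] q [ 0.28  0.55  1.76 -0.88  1.2   0.68]
[119.0, 79.0, 70.0, 68.0, 67.0, 65.0, 70.0, 77.0, 86.0, 88.0, 91.0, 90.0, 90.0, 88.0, 95.0, 122.0, 161.0, 183.0, 189.0, 191.0, 185.0, 162.0, 124.0, 109.0, 107.0, 109.0, 101.0, 91.0, 82.0, 83.0, 80.0, 82.0, 82.0, 84.0, 83.0, 79.0, 82.0, 82.0, 86.0, 82.0, 83.0, 84.0, 84.0, 91.0, 97.0, 103.0, 107.0, 119.0, 154.0, 184.0] [319.9 183.9] [319.9 174. ]
```

move_arm --rows '[[[0, 0, 0, 0, 0, -0.008, 1], [0, 0, 0, 0, 0, -0.015, 1], [0, 0, 0, 0, 0, -0.025, 1], [0, 0, 0, 0, 0, -0.03, 1], [0, 0, 0, 0, 0, -0.03, 1], [0, 0, 0, 0, 0, -0.03, 1], [0, 0, 0, 0, 0, 0, 1], [0, 0, 0, 0, 0, 0, 1]]]'

```text
time_s: 10.78
eef_pos: [0.598, 0.195, 0.1439]
tool_rot: [0.298, 0.616, 0.68, -0.264]
contact_force: [-0.2, 0.4, -0.5]
opening: 0.0855
finger_force: 0.0
```

Run:
```python
from h import *
from bench import r
s,A,g=report(r)
f=r.grab_frame("wrist");t=r.grab_frame("top");pickle.dump((s,f,t),open("w7.pkl","wb"))
a=cv2.resize(f["frame"][60:300,200:440,::-1],(500,500),interpolation=cv2.INTER_CUBIC)
b=cv2.resize(t["frame"][150:220,245:305,::-1],(300,350),interpolation=cv2.INTER_CUBIC)
b=np.vstack([b,np.zeros((150,300,3),np.uint8)])
cv2.imwrite("pics/s7.png",np.hstack([a,b]))
```

```text
t 10.7833 tcp [0.598  0.195  0.1439] grasp [ -3.7 190.1 156.9] lean 46.9 side -0.38 yaw 5.83 open 0.0855 F [-0.2  0.4 -0.5] q [ 0.43  0.48  1.64 -0.78  1.41  0.62]
```

View pics/s7.png

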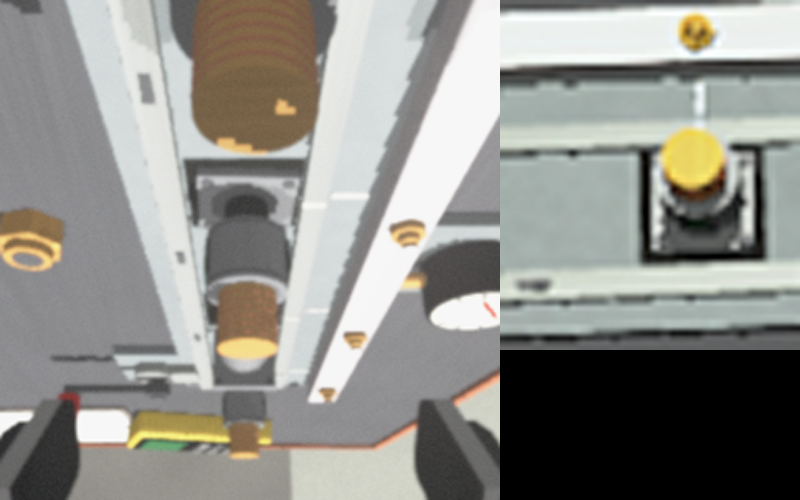

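move_arm --rows '[[[0, 0, 0, -0.015, 0, 0.01, 1], [0, 0, 0, -0.0205, 0, 0.0192, 1], [0, 0, 0, -0.0205, 0, 0.0192, 1], [0, 0, 0, -0.0205, 0, 0.0192, 1], [0, 0, 0, -0.0205, 0, 0.0192, 1], [0, 0, 0, -0.0205, 0, 0.0192, 1], [0, 0, 0, -0.0205, 0, 0.0192, 1], [0, 1.9, 0, -0.0054, 0, 0.009, 1], [0, 0, 0, 0.014, 0, 0.0133, 1], [0, 0, 0, 0.014, 0, 0.0133, 1], [0, 0, 0, 0.014, 0, 0.0133, 1], [0, 0, 0, 0, 0, 0, 1]]]'

```text
time_s: 11.88
eef_pos: [0.6122, -0.0035, 0.0909]
tool_rot: [0.281, 0.62, 0.685, -0.26]
contact_force: [-0.9, 0.1, -0.1]
opening: 0.0855
finger_force: 0.0
```

Run:
```python
from h import *
from bench import r
s,A,g=report(r)
p,B=tcp(-4,-77,40,45); plan(s,p,B,9)
# a's parts in the wrist view: predicted vs seen
f=r.grab_frame("wrist");K=f["camera_matrix"];T=wristT(f,s);pickle.dump((s,f),open("w8.pkl","wb"))
for n,q in[("tip end top",(-4,-37.5,41)),("house56 top",(-4,-65.5,50)),("house24 top",(-4,-97.5,52)),("foot L",(-29,-119,60)),("foot R",(21,-119,60)),("mark2",(31,-77.5,16))]: print(n,proj(K,T,W(*q)).round(1))
i=f["frame"].astype(int)
sat=(i[:,:,0]-i[:,:,2]>60)&(np.arange(640)[None]>270)&(np.arange(640)[None]<370)&(np.arange(400)[:,None]<330)
n,_,st,c=cv2.connectedComponentsWithStats(sat.astype(np.uint8))
print([(st[k].tolist(),c[k].round(1).tolist()) for k in range(1,n) if st[k,4]>60])
```

```text
t 11.8833 tcp [ 0.6122 -0.0035  0.0909] grasp [ -8.9  -9.2 104.3] lean 45.07 side 0.48 yaw 5.49 open 0.0855 F [-0.9  0.1 -0.1] q [ 0.12  0.42  1.83 -0.9   1.13  0.53]
[-0.05, 0.01, 0.02] [-0.0003, 0.0006, 0.0104]
[-0.05, 0.01, 0.02] [-0.0003, 0.0006, 0.0104]
[-0.05, 0.01, 0.02] [-0.0003, 0.0006, 0.0104]
[-0.05, 0.01, 0.02] [-0.0003, 0.0006, 0.0104]
[-0.05, 0.01, 0.02] [-0.0003, 0.0006, 0.0104]
[-0.05, 0.01, 0.02] [-0.0003, 0.0006, 0.0104]
[-0.05, 0.01, 0.02] [-0.0003, 0.0006, 0.0104]
[-0.05, 0.01, 0.02] [-0.0003, 0.0006, 0.0104]
[-0.05, 0.01, 0.02] [-0.0003, 0.0006, 0.0104]
tip end top [326.5 189.3]
house56 top [325.7 216.8]
house24 top [324.9 233.2]
foot L [297.5 249. ]
foot R [351.5 249.4]
mark2 [365.8 186.2]
[([309, 182, 35, 27, 682], [325.6, 195.8]), ([271, 269, 41, 19, 599], [289.2, 278.2]), ([312, 300, 21, 4, 77], [322.1, 301.6])]
```

Run:
```python
from h import *
s,f=pickle.load(open("w8.pkl","rb"));K=f["camera_matrix"];T=wristT(f,s)
t=np.radians(5.1);a=np.linspace(0,2*np.pi,60)
for U in(-116,-119,-122,-125):
    v=[]
    for S in(56,84):
        ax=np.array([0,U+S*np.cos(t),35-S*np.sin(t)])
        pts=[ax+14*np.array([np.cos(x),np.sin(t)*np.sin(x),np.cos(t)*np.sin(x)])+[-4,0,0] for x in a]
        q=np.array([proj(K,T,W(*p)) for p in pts]);v+=[q[:,1].min(),q[:,1].max()]
    print(U,np.round(v,1),q[:,0].min().round(1),q[:,0].max().round(1))
```

```text
-116 [176.4 206.2 153.7 185.4] 306.7 346.5
-119 [178.3 207.8 156.1 187.6] 306.8 346.1
-122 [180.1 209.4 158.4 189.6] 307.0 345.8
-125 [181.9 211.  160.7 191.7] 307.2 345.4
```

move_arm --rows '[[[-0.4, 0, 0.2, -0.0003, 0.0006, 0.0104, 1], [0, 0, 0, -0.0003, 0.0006, 0.0104, 1], [0, 0, 0, -0.0003, 0.0006, 0.0104, 1], [0, 0, 0, -0.0003, 0.0006, 0.0104, 1], [0, 0, 0, -0.0003, 0.0006, 0.0104, 1], [0, 0, 0, -0.0003, 0.0006, 0.0104, 1], [0, 0, 0, -0.0003, 0.0006, 0.0104, 1], [0, 0, 0, -0.0003, 0.0006, 0.0104, 1], [0, 0, 0, -0.0003, 0.0006, 0.0095, 1], [0, 0, 0, 0, 0, 0, 1], [0, 0, 0, 0, 0, 0, 1]]]' --squeeze 45

```text
time_s: 12.85
eef_pos: [0.6288, -0.0681, 0.0324]
tool_rot: [0.287, 0.621, 0.684, -0.254]
contact_force: [-0.3, 1.0, -0.3]
opening: 0.0857
finger_force: 0.0
```

Run:
```python
from h import *
from bench import r
report(r)
```

```text
t 12.85 tcp [ 0.6288 -0.0681  0.0324] grasp [  0.9 -75.2  45.8] lean 45.1 side -0.4 yaw 5.77 open 0.0857 F [-0.3  1.  -0.3] q [ 0.01  0.52  1.84 -1.    0.99  0.58]
```

move_arm --rows '[[[0, 0, 0, 0.001, -0.0025, 0.0018, 1], [0.2, 0, 0, 0.001, -0.0024, 0.0018, 1], [0.2, 0, 0, 0.0008, 0, 0.0018, 1], [0, 0, 0, 0, 0, 0, 1], [0, 0, 0, 0, 0, 0, 1], [0, 0, 0, 0, 0, 0, 1]]]'

```text
time_s: 13.35
eef_pos: [0.6247, -0.0698, 0.0275]
tool_rot: [0.286, 0.621, 0.683, -0.256]
contact_force: [0.1, -0.7, 1.0]
opening: 0.0854
finger_force: 0.0
```

Run:
```python
from h import *
from bench import r
report(r)
```

```text
t 13.35 tcp [ 0.6247 -0.0698  0.0275] grasp [ -3.3 -76.5  40.9] lean 45.1 side -0.1 yaw 5.54 open 0.0854 F [ 0.1 -0.7  1. ] q [ 0.01  0.52  1.84 -1.    0.99  0.59]
```

Good; grip and lift a little.

move_arm --rows '[[[0, 0, 0, 0, 0, 0, 0.3], [0, 0, 0, 0, 0, 0, 0.3], [0, 0, 0, 0, 0, 0, 0.3], [0, 0, 0, 0, 0, 0, 0.3], [0, 0, 0, 0, 0, 0, 0.3], [0, 0, 0, 0, 0, 0, 0.3], [0, 0, 0, 0, 0, 0, 0.3]]]' --squeeze 60

```text
time_s: 13.93
eef_pos: [0.6249, -0.07, 0.0277]
tool_rot: [0.286, 0.621, 0.683, -0.256]
contact_force: [0.1, 1.3, 2.9]
opening: 0.038
finger_force: 60.3
```

Run:
```python
from h import *
from bench import r
report(r)
```

```text
t 13.9333 tcp [ 0.6249 -0.07    0.0277] grasp [ -3.1 -76.6  41.1] lean 45.12 side -0.11 yaw 5.54 open 0.038 F [0.1 1.3 2.9] q [ 0.01  0.52  1.84 -1.    0.99  0.59]
```

move_arm --rows '[[[0, 0, 0, -0.0015, 0, -0.0015, 0.3], [0, 0, 0, -0.0015, 0, -0.0015, 0.3], [0, 0, 0, -0.0015, 0, -0.0015, 0.3], [0, 0, 0, -0.0015, 0, -0.0015, 0.3], [0, 0, 0, 0, 0, 0, 0.3], [0, 0, 0, 0, 0, 0, 0.3]]]' --squeeze 60

```text
time_s: 14.43
eef_pos: [0.6244, -0.07, 0.0357]
tool_rot: [0.285, 0.622, 0.683, -0.256]
contact_force: [-0.0, 0.2, -3.1]
opening: 0.0382
finger_force: 60.3
```

move_arm --rows '[[[0, 0, 0, -0.004, 0, -0.004, 0.3], [0, 0, 0, -0.005, 0, -0.005, 0.3], [0, 0, 0, -0.005, 0, -0.005, 0.3], [0, 0, 0, -0.005, 0, -0.005, 0.3], [0, 0, 0, -0.005, 0, -0.005, 0.3], [0, 0, 0, -0.003, 0, -0.003, 0.3], [0, 0, 0, 0, 0, 0, 0.3], [0, 0, 0, 0, 0, 0, 0.3]]]' --squeeze 60

```text
time_s: 15.1
eef_pos: [0.6245, -0.0699, 0.0745]
tool_rot: [0.286, 0.622, 0.683, -0.256]
contact_force: [0.4, -0.6, -3.1]
opening: 0.0377
finger_force: 60.4
```

Run:
```python
from h import *
from bench import r
s,A,g=report(r)
n=19;R1=toolR(-49);G1=W(-5,-87.7,90)
w=R.from_matrix(A.T@R1).as_rotvec()/n; Rc=A;p=np.array(s["eef_pos"])
for k in range(1,n+1):
    Rn=Rc@R.from_rotvec(w).as_matrix(); pn=g+(G1-g)*k/n+.019*Rn[:,2]
    print(np.degrees(w).round(2).tolist(),(Rc.T@(pn-p)).round(4).tolist()); Rc,p=Rn,pn
```

```text
t 15.1 tcp [ 0.6245 -0.0699  0.0745] grasp [ -3.5 -76.5  87.9] lean 45.1 side -0.12 yaw 5.52 open 0.0377 F [ 0.4 -0.6 -3.1] q [ 0.01  0.44  1.85 -0.96  1.03  0.51]
[0.02, 4.95, -0.01] [0.0011, -0.0001, 0.0003]
[0.02, 4.95, -0.01] [0.0011, -0.0001, 0.0002]
[0.02, 4.95, -0.01] [0.0011, -0.0001, 0.0002]
[0.02, 4.95, -0.01] [0.0011, -0.0001, 0.0001]
[0.02, 4.95, -0.01] [0.0011, -0.0001, 0.0001]
[0.02, 4.95, -0.01] [0.0011, -0.0001, 0.0]
[0.02, 4.95, -0.01] [0.001, -0.0001, -0.0]
[0.02, 4.95, -0.01] [0.001, -0.0001, -0.0001]
[0.02, 4.95, -0.01] [0.001, -0.0001, -0.0001]
[0.02, 4.95, -0.01] [0.0011, -0.0001, -0.0002]
[0.02, 4.95, -0.01] [0.0011, -0.0001, -0.0002]
[0.02, 4.95, -0.01] [0.0011, -0.0001, -0.0003]
[0.02, 4.95, -0.01] [0.0011, -0.0001, -0.0003]
[0.02, 4.95, -0.01] [0.0011, -0.0001, -0.0004]
[0.02, 4.95, -0.01] [0.0011, -0.0001, -0.0004]
[0.02, 4.95, -0.01] [0.0012, -0.0001, -0.0005]
[0.02, 4.95, -0.01] [0.0012, -0.0001, -0.0005]
[0.02, 4.95, -0.01] [0.0013, -0.0001, -0.0005]
[0.02, 4.95, -0.01] [0.0013, -0.0001, -0.0006]
```

move_arm --rows '[[[0, 4.95, 0, 0.0011, -0.0001, 0.0003, 0.3], [0, 4.95, 0, 0.0011, -0.0001, 0.0002, 0.3], [0, 4.95, 0, 0.0011, -0.0001, 0.0002, 0.3], [0, 4.95, 0, 0.0011, -0.0001, 0.0001, 0.3], [0, 4.95, 0, 0.0011, -0.0001, 0.0001, 0.3], [0, 4.95, 0, 0.0011, -0.0001, 0, 0.3], [0, 4.95, 0, 0.001, -0.0001, 0, 0.3], [0, 4.95, 0, 0.001, -0.0001, -0.0001, 0.3], [0, 4.95, 0, 0.001, -0.0001, -0.0001, 0.3], [0, 4.95, 0, 0.0011, -0.0001, -0.0002, 0.3]]]' --squeeze 60

```text
time_s: 15.93
eef_pos: [0.6219, -0.0611, 0.0694]
tool_rot: [-0.028, 0.671, 0.74, 0.028]
contact_force: [-0.8, 0.1, -2.8]
opening: 0.0378
finger_force: 60.4
```

move_arm --rows '[[[0, 4.95, 0, 0.0011, -0.0001, -0.0002, 0.3], [0, 4.95, 0, 0.0011, -0.0001, -0.0003, 0.3], [0, 4.95, 0, 0.0011, -0.0001, -0.0003, 0.3], [0, 4.95, 0, 0.0011, -0.0001, -0.0004, 0.3], [0, 4.95, 0, 0.0011, -0.0001, -0.0004, 0.3], [0, 4.95, 0, 0.0012, -0.0001, -0.0005, 0.3], [0, 4.95, 0, 0.0012, -0.0001, -0.0005, 0.3], [0, 4.95, 0, 0.0013, -0.0001, -0.0005, 0.3], [0, 4.95, 0, 0.0013, -0.0001, -0.0006, 0.3], [0, 0, 0, 0, 0, 0, 0.3], [0, 0, 0, 0, 0, 0, 0.3]]]' --squeeze 60

```text
time_s: 16.85
eef_pos: [0.62, -0.0543, 0.0753]
tool_rot: [-0.305, 0.612, 0.674, 0.279]
contact_force: [0.5, 0.5, -2.7]
opening: 0.0378
finger_force: 60.6
```

Run:
```python
from h import *
from bench import r
s,A,g=report(r)
# down 20 mm with grasp to fx -5, fy -87.7
print((A.T@(W(-5,-87.7,g[2]*1000-20)-g)).round(4), (A.T@[0,0,-.001]).round(5))
```

```text
t 16.85 tcp [ 0.62   -0.0543  0.0753] grasp [ -6.5 -88.3  87.8] lean -48.84 side -0.21 yaw 5.51 open 0.0378 F [ 0.5  0.5 -2.7] q [-0.51  0.57  1.67  0.67  1.49 -0.87]
[-0.0147  0.0015  0.0136] [-0.00075 -0.       0.00066]
```

move_arm --rows '[[[0, 0, 0, -0.0024, 0.0003, 0.0022, 0.3], [0, 0, 0, -0.0024, 0.0003, 0.0022, 0.3], [0, 0, 0, -0.0024, 0.0003, 0.0022, 0.3], [0, 0, 0, -0.0024, 0.0003, 0.0022, 0.3], [0, 0, 0, -0.0024, 0.0003, 0.0022, 0.3], [0, 0, 0, -0.0024, 0, 0.0022, 0.3], [0, 0, 0, -0.0024, 0, 0.0022, 0.3], [0, 0, 0, -0.0024, 0, 0.0022, 0.3], [0, 0, 0, 0, 0, 0, 0.3]]]' --squeeze 60

```text
time_s: 17.6
eef_pos: [0.6218, -0.0526, 0.0501]
tool_rot: [-0.306, 0.611, 0.674, 0.28]
contact_force: [-0.3, 0.5, -3.5]
opening: 0.0376
finger_force: 60.6
```

move_arm --rows '[[[0, 0, 0, -0.0011, 0, 0.001, 0.3], [0, 0, 0, -0.0011, 0, 0.001, 0.3], [0, 0, 0, 0, 0, 0, 0.3]]]' --squeeze 60

```text
time_s: 17.85
eef_pos: [0.6223, -0.0527, 0.0478]
tool_rot: [-0.305, 0.611, 0.674, 0.28]
contact_force: [0.0, 0.3, -3.1]
opening: 0.0382
finger_force: 60.6
```

Run:
```python
from h import *
from bench import r
s,A,g=report(r)
```

```text
t 17.85 tcp [ 0.6223 -0.0527  0.0478] grasp [ -4.1 -87.   60.3] lean -48.95 side -0.31 yaw 5.52 open 0.0382 F [ 0.   0.3 -3.1] q [-0.51  0.62  1.67  0.68  1.46 -0.9 ]
```

Still free; continue in small steps.

move_arm --rows '[[[0, 0, 0, -0.0008, 0, 0.0007, 0.3], [0, 0, 0, -0.0008, 0, 0.0007, 0.3], [0, 0, 0, 0, 0, 0, 0.3]]]' --squeeze 60

```text
time_s: 18.1
eef_pos: [0.6223, -0.0527, 0.0458]
tool_rot: [-0.305, 0.611, 0.674, 0.28]
contact_force: [-0.5, -0.7, -3.0]
opening: 0.0381
finger_force: 60.6
```

move_arm --rows '[[[0, 0, 0, -0.0008, 0, 0.0007, 0.3], [0, 0, 0, 0, 0, 0, 0.3]]]' --squeeze 60

```text
time_s: 18.27
eef_pos: [0.6223, -0.0527, 0.0447]
tool_rot: [-0.305, 0.611, 0.675, 0.28]
contact_force: [0.1, 0.1, -3.0]
opening: 0.038
finger_force: 60.6
```

move_arm --rows '[[[0, 0, 0, -0.0008, 0, 0.0007, 0.3], [0, 0, 0, 0, 0, 0, 0.3]]]' --squeeze 60

```text
time_s: 18.43
eef_pos: [0.6225, -0.0528, 0.0442]
tool_rot: [-0.305, 0.611, 0.675, 0.28]
contact_force: [-1.7, -0.0, -0.7]
opening: 0.0378
finger_force: 61.0
```

move_arm --rows '[[[0, 0, 0, -0.0006, 0, 0.0005, 0.3], [0, 0, 0, 0, 0, 0, 0.3], [0, 0, 0, 0, 0, 0, 0.42], [0, 0, 0, 0, 0, 0, 0.46], [0, 0, 0, 0, 0, 0, 0.5], [0, 0, 0, 0, 0, 0, 0.6], [0, 0, 0, 0, 0, 0, 0.8], [0, 0, 0, 0, 0, 0, 1], [0, 0, 0, 0, 0, 0, 1], [0, 0, 0, 0, 0, 0, 1]]]' --squeeze 20

```text
time_s: 19.27
eef_pos: [0.6224, -0.0526, 0.0429]
tool_rot: [-0.305, 0.611, 0.674, 0.28]
contact_force: [-0.1, 0.0, -0.9]
opening: 0.0855
finger_force: 0.0
```

move_arm --rows '[[[0, 0, 0, 0, 0, -0.008, 1], [0, 0, 0, 0, 0, -0.015, 1], [0, 0, 0, 0, 0, -0.025, 1], [0, 0, 0, 0, 0, -0.03, 1], [0, 0, 0, 0, 0, -0.03, 1], [0, 0, 0, 0, 0, -0.03, 1], [0, 0, 0, 0, 0, 0, 1], [0, 0, 0, 0, 0, 0, 1]]]'

```text
time_s: 19.93
eef_pos: [0.6331, -0.1592, 0.1362]
tool_rot: [-0.302, 0.612, 0.675, 0.281]
contact_force: [0.5, 0.2, 0.4]
opening: 0.0852
finger_force: 0.0
```

Run:
```python
from h import *
from bench import r
s,A,g=report(r)
t=r.grab_frame("top");sc=r.grab_frame("scene");w=r.grab_frame("wrist");pickle.dump((s,t,sc,w),open("w9.pkl","wb"))
# tip tops: orange blobs in the top view, at z=94
for nm,f in(("top",t),("scene",sc)):
    K,T=f["camera_matrix"],f["camera_from_world"];i=f["frame"].astype(int)
    m=((i[:,:,0]-i[:,:,2]>90)&(i[:,:,0]-i[:,:,1]>25)).astype(np.uint8)
    n,_,st,c=cv2.connectedComponentsWithStats(m)
    for k in range(1,n):
        if st[k,4]>25:
            p=fixt(ray(K,T,c[k],.09))
            if abs(p[1])<300 and -60<p[0]<100: print(nm,st[k].tolist(),p.round(0))
```

```text
t 19.9333 tcp [ 0.6331 -0.1592  0.1362] grasp [  -4.  -193.9  148.7] lean -48.74 side -0.58 yaw 5.38 open 0.0852 F [0.5 0.2 0.4] q [-0.63  0.59  1.51  0.61  1.66 -0.87]
top [54, 65, 563, 335, 3481] [  74. -202.   90.]
top [344, 151, 6, 6, 30] [ 59. -71.  90.]
top [281, 153, 7, 7, 33] [60. 75. 90.]
top [217, 155, 7, 7, 34] [ 60. 222.  90.]
top [410, 172, 8, 11, 57] [  -5. -222.   90.]
top [208, 178, 13, 12, 115] [ -0. 236.  90.]
scene [203, 140, 10, 6, 41] [  -8. -224.   90.]
scene [244, 170, 15, 10, 122] [ -5. -81.  90.]
scene [304, 212, 17, 13, 174] [-5. 77. 90.]
scene [381, 268, 20, 17, 266] [ -3. 235.  90.]
```

```bash
cat >> h.py <<'E'
def knob(f,T):
    i=f["frame"].astype(int);m=((i[:,:,0]-np.maximum(i[:,:,1],i[:,:,2]))>90).astype(np.uint8)
    n,_,st,c=cv2.connectedComponentsWithStats(m)
    for k in range(1,n):
        if st[k,4]>12:
            p=ray(f["camera_matrix"],T,c[k],.053); print(st[k].tolist(),c[k].round(1),"knob fix",fixt(p).round(1))
E
python3 - <<'E'
from h import *
s,t,sc,w=pickle.load(open("w9.pkl","rb"));d=pickle.load(open("d0.pkl","rb"))
for f in(d["scene"],d["top"],sc,t): knob(f,f["camera_from_world"]);print()
p=W(-172,-262,170);print(p)
plan(s,p,toolR(0),11)
E
```

```text
[267, 121, 9, 14, 74] [270.8 126. ] knob fix [-179.6 -230.8   53. ]
[204, 262, 17, 4, 19] [212.5 263.3] knob fix [149.   11.5  53. ]

[77, 65, 511, 30, 1051] [331.9  79.6] knob fix [268.  -48.6  53. ]
[57, 67, 18, 88, 187] [ 65.7 109.6] knob fix [213.9 608.9  53. ]
[589, 96, 23, 255, 597] [600.2 224.5] knob fix [-126.8 -655.8   53. ]
[29, 209, 17, 89, 198] [ 37.1 255.5] knob fix [-143.4  644.8   53. ]
[413, 247, 10, 10, 72] [417.6 251.3] knob fix [-171.  -223.9   53. ]
[20, 322, 6, 17, 37] [ 22.7 329.6] knob fix [-306.   660.9   53. ]
[611, 353, 4, 33, 56] [612.4 371.2] knob fix [-449.7 -623.7   53. ]
[15, 354, 4, 13, 20] [ 16.6 360. ] knob fix [-369.4  667.7   53. ]

[270, 129, 3, 7, 13] [271.1 132.7] knob fix [-161.1 -208.3   53. ]
[205, 262, 16, 3, 17] [212.6 263.2] knob fix [148.9  11.5  53. ]

[77, 65, 511, 30, 1049] [332.9  79.7] knob fix [267.7 -51.   53. ]
[57, 67, 18, 87, 184] [ 65.7 109.6] knob fix [213.9 608.9  53. ]
[589, 96, 23, 255, 594] [600.2 224.4] knob fix [-126.7 -655.8   53. ]
[55, 154, 3, 6, 13] [ 56.2 157. ] knob fix [ 91.9 621.5  53. ]
[18, 209, 28, 144, 333] [ 31.6 283.7] knob fix [-206.6  651.    53. ]
[16, 353, 3, 12, 15] [ 16.9 358.4] knob fix [-366.   667.2   53. ]
[610, 353, 5, 35, 68] [612.2 370.5] knob fix [-448.2 -623.6   53. ]
[13, 363, 4, 14, 21] [ 14.6 370.1] knob fix [-390.   669.8   53. ]

[ 0.47387222 -0.25778756  0.17      ]
[0.06, -4.43, -0.01] [-0.0026, -0.0152, -0.0078]
[0.06, -4.43, -0.01] [-0.0032, -0.0152, -0.0076]
[0.06, -4.43, -0.01] [-0.0037, -0.0152, -0.0073]
[0.06, -4.43, -0.01] [-0.0043, -0.0152, -0.007]
[0.06, -4.43, -0.01] [-0.0048, -0.0153, -0.0066]
[0.06, -4.43, -0.01] [-0.0053, -0.0153, -0.0062]
[0.06, -4.43, -0.01] [-0.0058, -0.0153, -0.0057]
[0.06, -4.43, -0.01] [-0.0062, -0.0153, -0.0053]
[0.06, -4.43, -0.01] [-0.0066, -0.0153, -0.0048]
[0.06, -4.43, -0.01] [-0.0069, -0.0153, -0.0042]
[0.06, -4.43, -0.01] [-0.0072, -0.0153, -0.0037]
```

move_arm --rows '[[[0, -4.43, 0, -0.0026, -0.015, -0.0078, 1], [0, -4.43, 0, -0.0032, -0.015, -0.0076, 1], [0, -4.43, 0, -0.0037, -0.015, -0.0073, 1], [0, -4.43, 0, -0.0043, -0.015, -0.007, 1], [0, -4.43, 0, -0.0048, -0.0153, -0.0066, 0.8], [0, -4.43, 0, -0.0053, -0.0153, -0.0062, 0.6], [0, -4.43, 0, -0.0058, -0.0153, -0.0057, 0.3], [0.2, -4.43, 0, -0.0062, -0.0153, -0.0053, 0], [0.2, -4.43, 0, -0.0066, -0.0153, -0.0048, 0], [0.2, -4.43, 0, -0.0069, -0.0153, -0.0042, 0], [0, -4.43, 0, -0.0072, -0.0153, -0.0037, 0], [0, 0, 0, 0, 0, 0, 0]]]'

```text
time_s: 21.08
eef_pos: [0.4713, -0.2528, 0.1666]
tool_rot: [-0.004, 0.671, 0.742, -0.001]
contact_force: [-0.2, 0.1, -1.3]
opening: 0.0001
finger_force: 0.0
```

move_arm --rows '[[[0, 0, 0, 0, 0, 0, 0], [0, 0, 0, 0, 0, 0, 0]]]'

```text
time_s: 21.25
eef_pos: [0.4737, -0.2541, 0.1668]
tool_rot: [-0.004, 0.671, 0.741, -0.0]
contact_force: [-0.5, 0.9, 0.3]
opening: -0.0001
finger_force: 0.0
```

Run:
```python
from h import *
from bench import r
s,A,g=report(r);print(fixt(s["eef_pos"]).round(1))
for n in("wrist","top","scene"):
    f=r.grab_frame(n);T=wristT(f,s) if n=="wrist" else f["camera_from_world"]; print(n)
    i=f["frame"].astype(int);m=((i[:,:,0]-np.maximum(i[:,:,1],i[:,:,2]))>90).astype(np.uint8)
    k,_,st,c=cv2.connectedComponentsWithStats(m)
    for j in range(1,k):
        if st[j,4]>12:
            p=fixt(ray(f["camera_matrix"],T,c[j],.06))
            if abs(p[0]+170)<40 and abs(p[1]+222)<40: print(st[j].tolist(),p.round(1))
```

```text
t 21.25 tcp [ 0.4737 -0.2541  0.1668] grasp [-171.7 -258.5  185.8] lean -0.36 side 0.34 yaw 5.68 open -0.0001 F [-0.5  0.9  0.3] q [-0.68  0.05  1.97  0.    1.13 -0.78]
[-171.8 -258.4  166.8]
wrist
[306, 148, 24, 24, 448] [-173.7 -223.    60. ]
top
[413, 247, 10, 9, 64] [-171.7 -222.7   60. ]
scene
[267, 121, 9, 15, 86] [-170.2 -219.2   60. ]
```

move_arm --rows '[[[0, 0, 0, 0, 0, 0.02, 0], [0, 0, 0, 0, 0, 0.03, 0], [0, 0, 0, 0, 0, 0.03, 0], [0, 0, 0, 0, 0, 0.024, 0], [0, 0, 0, 0, 0, 0.02, 0], [0, 0, 0, 0.006, 0, 0, 0], [0, 0, 0, 0.006, 0, 0, 0], [0, 0, 0, 0, 0, 0, 0], [0, 0, 0, 0, 0, 0, 0]]]'

```text
time_s: 22.15
eef_pos: [0.4729, -0.243, 0.0454]
tool_rot: [-0.002, 0.671, 0.741, -0.001]
contact_force: [0.0, -0.3, -0.4]
opening: 0.0002
finger_force: 0.0
```

Run:
```python
from h import *
from bench import r
s,A,g=report(r);print(fixt(s["eef_pos"]).round(1))
```

```text
t 22.15 tcp [ 0.4729 -0.243   0.0454] grasp [-171.4 -247.3   64.4] lean -0.1 side 0.17 yaw 5.69 open 0.0002 F [ 0.  -0.3 -0.4] q [-0.67  0.21  2.05 -0.    0.89 -0.76]
[-171.5 -247.2   45.4]
```

move_arm --rows '[[[0, 0, 3, 0.0045, -0.0011, 0, 0], [0, 0, 3, 0.0045, -0.0011, 0, 0], [0, 0, 3, 0.0045, -0.0011, 0, 0], [0, 0, 3, 0.0045, -0.0011, 0, 0], [0, 0, 3, 0.0045, -0.0011, 0, 0], [0, 0, 3, 0.0045, -0.0011, 0, 0], [0, 0, 3, 0.0045, -0.0011, 0, 0], [0, 0, 3, 0.0045, -0.0011, 0, 0], [0, 0, 3, 0.0045, -0.0011, 0, 0], [0, 0, 3, 0.0045, -0.0011, 0, 0], [0, 0, 0, 0, 0, 0, 0]]]'

```text
time_s: 23.07
eef_pos: [0.4683, -0.1976, 0.0458]
tool_rot: [-0.001, 0.84, 0.542, -0.001]
contact_force: [0.6, 1.1, 1.1]
opening: -0.0
finger_force: 0.0
```

```bash
cat >> h.py <<'E'
def arc(r):
    s,A,g=report(r);P=np.array([-87.5,-223]);d=fixt(s["eef_pos"])[:2]-P
    B=np.array([[A[:,k]@FX,A[:,k]@FY] for k in(0,1)]); print("in tool axes from pivot",(B@d).round(1),"phi",np.degrees(np.arctan2(A[:,0]@FX,A[:,0]@FY)).round(1),"F tool",(A.T@s["contact_force"]).round(1))
    for n in("top","wrist"):
        f=r.grab_frame(n);T=wristT(f,s) if n=="wrist" else f["camera_from_world"]
        i=f["frame"].astype(int);m=((i[:,:,0]-np.maximum(i[:,:,1],i[:,:,2]))>80).astype(np.uint8)
        k,_,st,c=cv2.connectedComponentsWithStats(m)
        for j in range(1,k):
            q=fixt(ray(f["camera_matrix"],T,c[j],.06))[:2]-P
            if st[j,4]>8 and np.hypot(*q)<125: print(n,st[j].tolist(),"knob r",np.hypot(*q).round(1),"angle",np.degrees(np.arctan2(q[1],-q[0])).round(1))
E
python3 -c "
from h import *
from bench import r
arc(r)"
```

```text
t 23.0667 tcp [ 0.4683 -0.1976  0.0458] grasp [-171.6 -201.6   64.8] lean -0.07 side 0.13 yaw -24.37 open -0.0 F [0.6 1.1 1.1] q [-0.6   0.16  2.1  -0.    0.88 -0.17]
in tool axes from pivot [-23.6 -83.5] phi 30.1 F tool [ 1.3  0.1 -1.1]
wrist [294, 200, 43, 54, 1393] knob r 84.9 angle 28.1
```

move_arm --rows '[[[0, 0, 3, 0.0045, -0.0011, 0, 0], [0, 0, 3, 0.0045, -0.0011, 0, 0], [0, 0, 3, 0.0045, -0.0011, 0, 0], [0, 0, 3, 0.0045, -0.0011, 0, 0], [0, 0, 3, 0.0045, -0.0011, 0, 0], [0, 0, 3, 0.0045, -0.0011, 0, 0], [0, 0, 3, 0.0045, -0.0011, 0, 0], [0, 0, 3, 0.0045, -0.0011, 0, 0], [0, 0, 3, 0.0045, -0.0011, 0, 0], [0, 0, 3, 0.0045, -0.0011, 0, 0], [0, 0, 0, 0, 0, 0, 0]]]'

```text
time_s: 24.08
eef_pos: [0.4866, -0.1557, 0.0448]
tool_rot: [-0.002, 0.952, 0.306, -0.002]
contact_force: [0.7, -0.6, 0.4]
opening: 0.0
finger_force: 0.0
```

move_arm --rows '[[[0, 0, 3, 0.0045, -0.0011, 0, 0], [0, 0, 3, 0.0045, -0.0011, 0, 0], [0, 0, 3, 0.0045, -0.0011, 0, 0], [0, 0, 3, 0.0045, -0.0011, 0, 0], [0, 0, 3, 0.0045, -0.0011, 0, 0], [0, 0, 3, 0.0045, -0.0011, 0, 0], [0, 0, 0, 0, 0, 0, 0]]]'

```text
time_s: 24.67
eef_pos: [0.5068, -0.1371, 0.0443]
tool_rot: [-0.002, 0.988, 0.154, -0.002]
contact_force: [0.4, -0.0, 0.1]
opening: -0.0002
finger_force: 0.0
```

```bash
python3 -c "
from h import *
from bench import r
arc(r)"
```

```text
t 24.6667 tcp [ 0.5068 -0.1371  0.0443] grasp [-127.2 -145.2   63.3] lean -0.2 side 0.27 yaw -72.29 open -0.0002 F [ 0.4 -0.   0.1] q [-0.46  0.2   2.06  0.    0.89  0.8 ]
in tool axes from pivot [-22.7 -84.4] phi 78.0 F tool [ 0.4  0.2 -0.1]
wrist [296, 200, 45, 55, 1736] knob r 84.2 angle 77.5
```

move_arm --rows '[[[0, 0, 3, 0.0045, -0.0011, 0, 0], [0, 0, 3, 0.0045, -0.0011, 0, 0], [0, 0, 3, 0.0045, -0.0011, 0, 0], [0, 0, 3, 0.0045, -0.0011, 0, 0], [0, 0, 0, 0, 0, 0, 0], [0, 0, 0, 0, 0, 0, 0]]]'

```text
time_s: 25.27
eef_pos: [0.5227, -0.1285, 0.0438]
tool_rot: [-0.002, 0.999, 0.05, -0.003]
contact_force: [0.6, 0.1, 0.8]
opening: 0.0
finger_force: 0.0
```

```bash
python3 -c "
from h import *
from bench import r
arc(r)"
```

```text
t 25.2667 tcp [ 0.5227 -0.1285  0.0438] grasp [-110.4 -138.3   62.8] lean -0.24 side 0.29 yaw -84.22 open 0.0 F [0.6 0.1 0.8] q [-0.43  0.23  2.03  0.    0.89  1.04]
in tool axes from pivot [-22.9 -84.8] phi 89.9 F tool [ 0.6 -0.  -0.8]
wrist [297, 199, 45, 57, 1845] knob r 84.4 angle 89.3
```

move_arm --rows '[[[0, 0, 0, 0.001, 0, 0, 0], [0, 0, 0, 0.001, 0, 0, 0], [0, 0, 0, 0, 0, 0, 0], [0, 0, 0, 0, 0, 0, 0]]]'

```text
time_s: 25.7
eef_pos: [0.5234, -0.1283, 0.0437]
tool_rot: [-0.002, 0.999, 0.05, -0.005]
contact_force: [-5.5, -0.5, 2.8]
opening: 0.0001
finger_force: 2.6
```

move_arm --rows '[[[0, 0, 0, 0.001, 0, 0, 0], [0, 0, 0, 0.001, 0, 0, 0], [0, 0, 0, 0, 0, 0, 0], [0, 0, 0, 0, 0, 0, 0]]]'

```text
time_s: 26.03
eef_pos: [0.5235, -0.1282, 0.0436]
tool_rot: [-0.002, 0.999, 0.05, -0.007]
contact_force: [-12.1, -1.4, 8.4]
opening: 0.0
finger_force: 5.9
```

move_arm --rows '[[[0, 0, 0, -0.004, 0, 0, 0], [0, 0, 0, -0.012, 0, 0, 0], [0, 0, 0, -0.015, 0, 0, 0], [0, 0, 0, 0, 0, -0.02, 0], [0, 0, 0, 0, 0, -0.04, 0], [0, 0, 0, -0.02, 0, -0.04, 0], [0, 0, 0, -0.02, 0, -0.04, 0], [0, 0, 0, -0.03, 0, -0.02, 0], [0, 0, 0, 0, 0, 0, 0], [0, 0, 0, 0, 0, 0, 0]]]'

```text
time_s: 26.87
eef_pos: [0.4304, -0.1388, 0.2009]
tool_rot: [-0.0, 0.999, 0.049, -0.0]
contact_force: [0.6, 0.0, -0.5]
opening: 0.0001
finger_force: 0.0
```

Run:
```python
from h import *
from bench import r
arc(r)
d=pickle.load(open("d0.pkl","rb"))
for nm in("top","scene"):
    f=r.grab_frame(nm);K,T=f["camera_matrix"],f["camera_from_world"]
    for lab,F_ in(("before",d[nm]),("now",f)):
        i=F_["frame"].astype(int)
        m=((i[:,:,0]-i[:,:,2]>90)&(i[:,:,0]-i[:,:,1]>25)).astype(np.uint8)
        y=((i[:,:,0]-i[:,:,2]>90)&(i[:,:,1]-i[:,:,2]>90)).astype(np.uint8)
        for t,mm,z in(("orange",m,.094),("yellow",y,.03)):
            n,_,st,c=cv2.connectedComponentsWithStats(mm)
            for k in range(1,n):
                p=fixt(ray(K,T,c[k],z))
                if st[k,4]>25 and abs(p[1])<300 and -220<p[0]<40: print(nm,lab,t,st[k].tolist(),p.round(0)[:2])
```

```text
t 26.8667 tcp [ 0.4304 -0.1388  0.2009] grasp [-203.5 -139.3  219.9] lean -0.04 side 0.0 yaw -84.4 open 0.0001 F [ 0.6  0.  -0.5] q [-0.54 -0.2   2.13  0.    1.2   0.94]
in tool axes from pivot [-116.1  -83.5] phi 90.1 F tool [0.6 0.  0.5]
top [374, 212, 10, 9, 69] knob r 84.3 angle 91.1
wrist [307, 50, 23, 26, 464] knob r 83.6 angle 90.8
top before orange [410, 171, 13, 12, 114] [  -5. -227.]
top before orange [208, 178, 13, 12, 116] [ -2. 235.]
top before orange [333, 181, 11, 11, 101] [-19. -47.]
top before orange [293, 184, 12, 10, 102] [-22.  43.]
top before orange [413, 247, 10, 10, 72] [-176. -215.]
top before yellow [411, 172, 11, 11, 98] [  13. -242.]
top before yellow [209, 178, 11, 12, 99] [ 17. 249.]
top before yellow [298, 234, 16, 15, 102] [-132.   33.]
top before yellow [238, 243, 14, 14, 113] [-146.  176.]
top now orange [410, 170, 12, 12, 113] [  -2. -226.]
top now orange [209, 177, 13, 12, 117] [  1. 234.]
top now orange [374, 212, 10, 9, 68] [ -93. -134.]
top now yellow [411, 170, 11, 11, 97] [  17. -242.]
top now yellow [346, 172, 11, 12, 101] [ 18. -84.]
top now 
[... 584 characters left out ...]
0.]
scene before yellow [397, 237, 17, 11, 72] [-118.  192.]
scene before yellow [383, 269, 17, 14, 195] [-47. 215.]
scene now orange [198, 139, 13, 8, 87] [  -0. -225.]
scene now orange [262, 151, 10, 16, 111] [-56. -98.]
scene now orange [243, 171, 15, 10, 122] [  0. -76.]
scene now orange [331, 196, 19, 13, 116] [-62.  87.]
scene now orange [303, 214, 17, 12, 174] [ 1. 80.]
scene now orange [380, 268, 20, 17, 267] [  2. 235.]
scene now yellow [244, 171, 13, 9, 80] [ -46. -144.]
scene now yellow [304, 214, 15, 11, 131] [-45.  36.]
scene now yellow [401, 227, 13, 12, 114] [-144.  180.]
scene now yellow [397, 236, 17, 12, 76] [-118.  191.]
scene now yellow [381, 269, 18, 15, 209] [-44. 214.]
```

```bash
python3 -c "
from bench import r
print(r.sign_off())"
```

```text
the job is handed in; nothing more can be done
None
```

I stood both toppled sensors upright at ports 2 and 3, swung the cam lever to its stop and withdrew the arm. The job is handed in at about 27 s with no verdict shown; camera checks put both sensors within a few mm of their marks and the other sensors and loose parts unmoved.

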